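# Load the spice grinder and hold its bayonet lid at the half-way pulse position

## Task

Put the dried lime into the cup of the spice grinder, then set the grinder's winged bayonet lid in the mouth with its lugs down through the two gaps and turn it clockwise (seen from above) against its spring to half way, where the wing points at the single ribs on the rim; do not turn it on to the lock at the double ribs. Keep hold of the wing: the lid springs back when let go, so the job finishes with the robot still gripping it and holding it at half way. Leave everything else on the counter where it stands.

Things in the scene. Friction and masses are not known exactly. Their poses are not given: they have to be found in the camera images.
- grinder: Counter spice grinder, fixed: round grey housing 132 mm across, aluminium cup 106 mm across above it, 140 mm tall in all. Origin: centre of its underside; z up; yaw within 0.6 rad. Cup floor at z 75 mm, small blade up to 81 mm, bore 90 mm. A dark inward collar (z 134 to 140) narrows the mouth to 74 mm, except at two gaps 20 mm wide on its own +x and -x sides.
- grinder_mouth (a point): Centre of the grinder's mouth, level with the collar's top, 140 mm above the counter.
- half_rib (a point): Top of one of the two single ribs (opposite each other) on the outside of the cup's rim, 5 mm wide, 57 mm from the axis, 143 mm above the counter: half way, 45 degrees clockwise (from above) from a gap. The pairs of ribs 90 degrees clockwise from the gaps mark the lock.
- switch_ring (a joint): Sprung ring under the collar, turned by the lid's lugs; rad, 0 at rest, grows as the lid turns clockwise. The lugs meet it about 0.1 rad from the gaps, then it follows the lid: half way (45 degrees) reads about 0.69. It pushes back with 0.05 N m at 0, about 0.12 N m at half way; above 1.2 is the lock; hard stop at 1.5.
- grinder_lid: The grinder's loose steel lid, 120 to 195 g, upright on the counter. Origin: centre of its underside, z up. Plug 68 mm across, 16 mm tall; cap 92 mm across, z 16 to 24; black wing to grip, 64 mm long along its x, 14 mm thick along y, z 24 to 58. Same after a half turn. Seated, the cap rests on the collar, origin 124 mm above the grinder's.
- lid_lug (a point): Tip of one of the lid's two lugs, 42 mm from its axis on its own +x (the other on -x), under the ends of the wing, at half the lug's height, 3 mm above the lid's underside. Lugs are 14 mm wide, 6 mm tall. With the lid seated and turned they lie under the collar with 4 mm of play.
- lime_center (a point): Centre of the dried lime, a hard dark brown ball 34 mm across, 15 g, resting on the wooden holder with its centre 34 mm above the counter.
- holder: Small fixed turned wooden holder, a ring 30 mm across and 20 mm tall, that carries the lime. Origin: centre of its underside. The lid and the holder may stand on either side, left or right.
- tall_jar: Bystander, leave alone: closed jar, 68 mm across, 130 tall. Origin: centre of its underside.
- short_jar: Bystander, leave alone: closed jar, 68 mm across, 80 tall. Origin: centre of its underside.
- tin: Bystander, leave alone: can, 76 mm across, 90 tall. Origin: centre of its underside.
- jar_cover: Bystander, leave alone: plain round steel jar cover, 72 mm across, with a round knob, 30 tall, no lugs and no wing (it is not the grinder's lid). Origin: centre of its underside.
- steel_cup: Bystander, leave alone: open steel cup, 68 mm across, 60 tall. Origin: centre of its underside.
- weight: Bystander, leave alone: brass weight, 44 mm across, 45 tall. Origin: centre of its underside.
- spoon: Bystander, leave alone: spoon lying flat, 170 mm long. Origin: centre of its underside.
Mind the look-alikes: they are no part of the job. Of the things shaped like the part that bears lime_center, the dark wooden one is meant. What is shaped like the grinder_lid but yellow is not meant.

How it is judged:
By the outcome, as a careful person would: the job done as asked, in the order asked, and still so for the second after the job is handed in, while the arm keeps its last pose, push and grip.
It also fails if it takes over 61 s, if anything falls off the work surface, if the arm or the gripper's body presses on something with over 40 N, if the wrist force passes 120 N, or if a joint passes its speed limit or range.

## Robot

A 7-joint arm with a two-finger parallel gripper is mounted at the origin on the work surface. World frame = base frame: x ahead of the robot, y to its left, z up, the work surface at z = 0. Lengths are in mm, angles in rad, forces in N, time in s.
With the tool pointing down it reaches from about 400 to 925 mm from the base axis. Payload 4.1 kg.
Tool frame: the origin (TCP) lies between the finger pads; the fingertips stand 25 mm ahead of it and the grasp point (between the pads) lies 6 mm ahead of it (bot.finger_overhang is the distance from the TCP to the fingertips, in mm); z points along the fingers, y is the direction in which the jaws open and shut (so a half turn about z gives the same grasp; the last joint's range is limited). The gripper opens to 85 mm and grips with 20 to 120 N. Pads are 22 mm wide; open, the fingers measure 114 mm over their backs; the gripper's body (76 mm by 85 mm) begins 54 mm behind the grasp point. The pads swing forward as they close: fully open they stand 13 mm farther back than shut.
Start: joints at [1.183, 0.398, 0.045, 1.537, -0.019, 1.207, -0.051], TCP at [185.158, -623.105, 229.347] pointing down, gripper open.
Joint ranges: [-2.82, 2.82], [-0.49, 2.23], [-1.37, 1.46], [0, 2.46], [-1.36, 4.5], [0.23, 2], [-2.94, 2.94]. Speed limits (rad/s): [2.57, 2.57, 3.14, 3.14, 3.14, 3.14, 3.14].

## Interface

Orientations are given as [roll, pitch, yaw] about the fixed x, y, z axes, in that order (R = Rz(yaw) Ry(pitch) Rx(roll)).
In Python, from cell import bot gives the robot as it stands.
- The arm moves only by the tool jog_arm, never from a script. Its argument "rows" is a list of rows, each an object of numbers: "tx", "ty", "tz": the shift along the tool's x, y, z in mm; "rx", "ry", "rz": the turn, a rotation vector about the tool's x, y, z in degrees; "fingers": the opening in per cent of the stroke, from 0 (shut) to 100 (fully open). A call has exactly 8 rows; each row shifts and turns the commanded pose from where the row before left it, along the tool's axes as they then stand; what a row does not reach is not made up. A row lasts 1/10 s, in which the tool goes at most 50 mm and 8.59 degrees, less where a joint would pass 70% of its speed; a pose out of reach is approached as far as the arm can. A call is refused whole if a number of a shift passes 50 or a number of a turn 8.59, either way. A call with a gripper value outside its range is refused whole. The fingers move at their own pace and stop on an object; the grip force is fixed at half the most. Time passes only in rows, so rows that do not move let the fingers close, or fill a call up. It gives the time, the measured TCP pose, the force and the opening at its end, in the units of the state.
- bot.get_state(): the state, without advancing time (a new reading comes with each control period).
- bot.capture(name): name is "side" or "top"; returns the picture (480x640x3 uint8, red, green, blue); there is no depth.
- bot.get_calibration(name): a dict with "vfov" (degrees; the focal length in pixels is half the picture's height over the tangent of half this angle, whatever the lens; pixels are square), "cx", "cy" (the principal point, pixels), "extrinsics" (4x4, takes a point from camera to world coordinates). Camera axes: x right, y down, z forward; pixel columns grow to the right and rows downward; lengths in mm; the calibration is good to about 2 mm. A picture is of the moment at which its call begins. get_calibration takes no time and is no camera call.
- bot.finish_job(): hands the job in, once; it reports no verdict.
The state is a dict: "t": time; "joints": joint angles; "qvel": joint speeds; "joint_efforts": joint torques, N m; "eef_pos": TCP position; "eef_rot": TCP orientation; "wrist_force": force on the tool from outside, world axes, zero at the start; "ft_torque": the same for the moment, N m; "finger_gap": finger opening in mm.
Only numpy, scipy, OpenCV 4.12 (cv2) and the standard library are available. Lean on these libraries where they do the work, as an engineer would, in place of code of your own. Each camera call takes 0.05 s, during which the arm holds its last target.

## Working session

There is one attempt and no reset: what is moved stays moved. The work goes in short steps, Python scripts to look and compute and a tool call to move; the robot and the scene stay as the last step left them, time stands still between calls to the robot, and variables do not carry over. Pictures are saved under pics/ and viewed, and the job is handed in when it is done.

Besides the shell and the picture viewer there is one more tool, called in YAML: its name, and indented under it one key for each argument. jog_arm: Moves the arm, as the interface text tells. Its arguments: {"type":"object","properties":{"rows":{"type":"array","items":{"type":"object","properties":{"tx":{"type":"number"},"ty":{"type":"number"},"tz":{"type":"number"},"rx":{"type":"number"},"ry":{"type":"number"},"rz":{"type":"number"},"fingers":{"type":"number"}}}}},"required":["rows"]}

```bash
ls; mkdir -p pics; python3 - <<'E'
from cell import bot
import cv2
print(bot.get_state())
for n in("side","top"):
    im=bot.capture(n); cv2.imwrite(f"pics/{n}0.png",im[:,:,::-1]); print(n,bot.get_calibration(n))
print(bot.finger_overhang)
E
```

```text
pics
{'t': 0.0, 'joints': array([ 1.18304033,  0.3991623 ,  0.04502577,  1.53787382, -0.018679  ,
        1.20688149, -0.05069291]), 'qvel': array([0.0004824 , 0.00018636, 0.00204161, 0.00071253, 0.00082934,
       0.00252407, 0.00079313]), 'joint_efforts': array([-1.55436569e-04, -4.75118744e+01,  1.36484284e+00, -2.54221970e+01,
        1.16453753e-02,  9.48005472e-03, -5.35227542e-06]), 'eef_pos': array([ 184.9342484 , -622.48099088,  228.2852424 ]), 'eef_rot': array([-3.13969434e+00,  1.47569152e-04,  2.88890381e-01]), 'wrist_force': array([-0.01078405, -0.09023043, -0.02946028]), 'ft_torque': array([-0.02452763, -0.05998952, -0.01258858]), 'finger_gap': 85.26642041639133}
side {'vfov': 44.924624043987976, 'cx': 324.967422031054, 'cy': 232.8734428780822, 'extrinsics': array([[ 9.87252743e-01, -9.78802252e-02,  1.25504908e-01,
         4.05206343e+02],
       [-1.59052297e-01, -6.35780063e-01,  7.55305288e-01,
        -8.31937251e+02],
       [ 5.86406675e-03, -7.65639062e-01, -6.43243686e-01,
         8.42746306e+02],
       [ 0.00000000e+00,  0.00000000e+00,  0.00000000e+00,
         1.00000000e+00]])}
top {'vfov': 51.60362581959874, 'cx': 321.66928627515443, 'cy': 242.00177591032295, 'extrinsics': array([[-2.11425553e-02, -9.92689590e-01,  1.18829167e-01,
         3.89861734e+02],
       [-9.99471259e-01,  1.80496347e-02, -2.70446389e-02,
         5.40490028e+01],
       [ 2.47021084e-02, -1.19338130e-01, -9.92546330e-01,
         1.37951563e+03],
       [ 0.00000000e+00,  0.00000000e+00,  0.00000000e+00,
         1.00000000e+00]])}
25.0
```

View pics/side0.png

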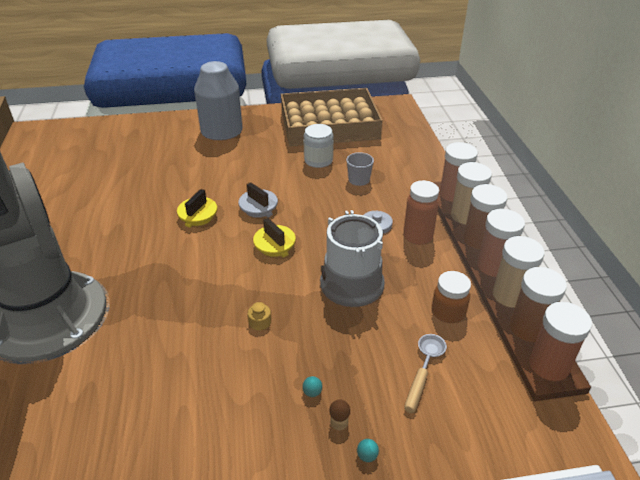

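View pics/top0.png

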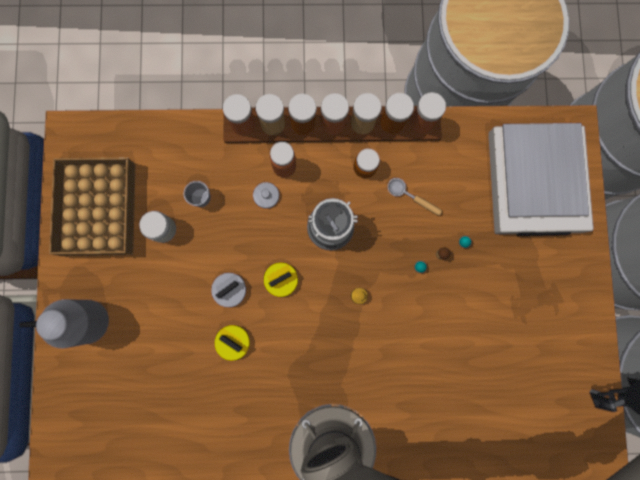

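The side view shows the brown ball at (340,411), with two teal look-alikes at (312,386) and (368,450). The steel winged lid is at (258,203), and the yellow winged ones are at (274,241) and (197,211). The round-knob jar cover is at (377,222), and the grinder is at (354,255). In the top view the lime is at (444,254), the lid at (229,290) and the grinder at (332,222). I'll check these choices in close crops.

```bash
cat > h.py <<'E'
import numpy as np, cv2
from cell import bot
def cal(n):
    c=bot.get_calibration(n); f=240/np.tan(np.radians(c['vfov']/2)); return f,c['cx'],c['cy'],np.array(c['extrinsics'])
def ray(n,u,v):
    f,cx,cy,E=cal(n); d=E[:3,:3]@np.array([(u-cx)/f,(v-cy)/f,1]); return E[:3,3],d/np.linalg.norm(d)
def onz(n,u,v,z):
    o,d=ray(n,u,v); return o+d*(z-o[2])/d[2]
def proj(n,p):
    f,cx,cy,E=cal(n); q=E[:3,:3].T@(np.array(p,float)-E[:3,3]); return np.array([cx+f*q[0]/q[2],cy+f*q[1]/q[2]])
def tri(a,b):
    o1,d1=ray(*a);o2,d2=ray(*b)
    A=np.stack([d1,-d2],1); s=np.linalg.lstsq(A,o2-o1,rcond=None)[0]
    p,q=o1+s[0]*d1,o2+s[1]*d2; return (p+q)/2,np.linalg.norm(p-q)
E
python3 - <<'E'
import cv2,numpy as np
s=cv2.imread('pics/side0.png');t=cv2.imread('pics/top0.png')
def crop(im,x,y,w,h,k):return cv2.resize(im[y:y+h,x:x+w],None,fx=k,fy=k,interpolation=cv2.INTER_CUBIC)
a=crop(s,290,370,100,100,4);b=crop(t,405,220,80,80,5);
cv2.imwrite('pics/c1.png',np.hstack([a,b]))
a=crop(s,230,180,75,100,4);b=crop(t,205,255,100,100,4)
cv2.imwrite('pics/c2.png',np.hstack([a,b]))
a=crop(s,315,205,75,100,4);b=crop(t,300,190,65,65,6.16)
a=cv2.resize(a,(300,400));b=cv2.resize(b,(400,400))
cv2.imwrite('pics/c3.png',np.hstack([a,b]))
E
```

```text
(no output)
```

View pics/c1.png

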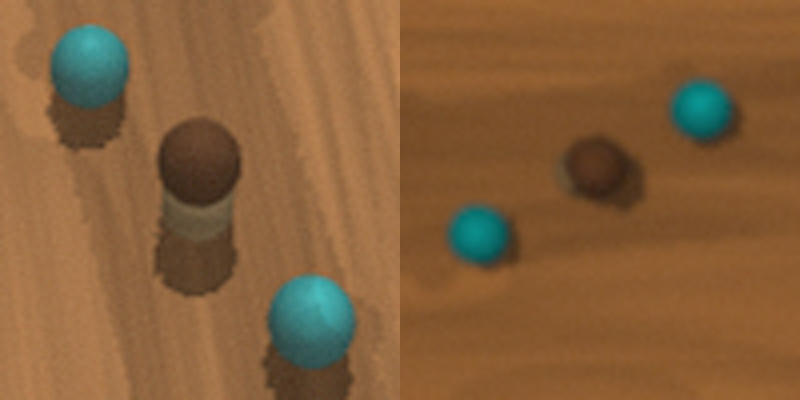

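View pics/c2.png

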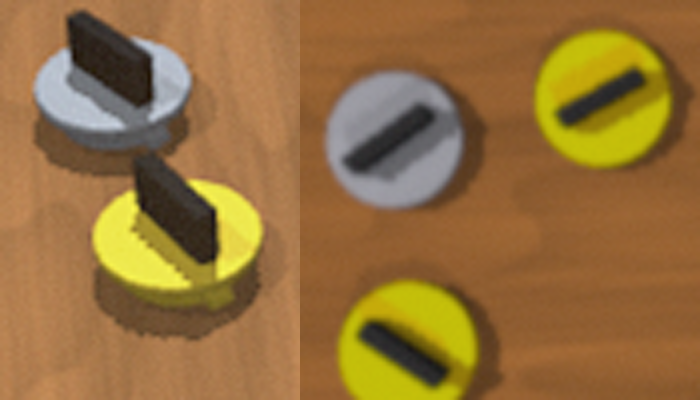

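View pics/c3.png

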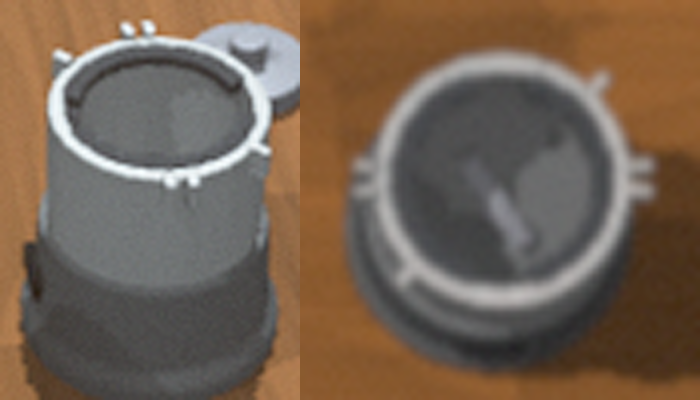

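The crops confirm the choices. The brown ball is on its holder, the steel-grey lid has the black wing, and the grinder has double ribs left and right with single ribs at the upper right and lower left in the top view. Next I'll measure them.

```bash
cat > m0.py <<'E'
from h import *
s=cv2.imread('pics/side0.png');t=cv2.imread('pics/top0.png')
def comp(mask,u,v,r):
    m=np.zeros_like(mask);m[v-r:v+r,u-r:u+r]=mask[v-r:v+r,u-r:u+r]
    n,l,st,c=cv2.connectedComponentsWithStats(m); i=1+np.argmax(st[1:,4]); return (l==i).astype(np.uint8),c[i],st[i]
# lime: dark brown
for n,im,u,v in(('top',t,444,254),('side',s,340,411)):
    z=im[v-16:v+16,u-16:u+16].astype(int)
    hs=cv2.cvtColor(im,cv2.COLOR_BGR2HSV)
    print(n, im[v,u],im[v,u+12], hs[v,u])
    print(hs[v,u-14:u+15,2]); print(hs[v,u-14:u+15,1]); print(hs[v-14:v+15,u,2])
# lid
for n,im,u,v in(('top',t,229,290),('side',s,258,203)):
    hs=cv2.cvtColor(im,cv2.COLOR_BGR2HSV)
    grey=(((hs[...,1]<75)&(hs[...,2]>80))).astype(np.uint8)
    m,c,st=comp(grey,u,v,26); cs,_=cv2.findContours(m,cv2.RETR_EXTERNAL,cv2.CHAIN_APPROX_NONE)
    hull=cv2.convexHull(max(cs,key=len)); e=cv2.fitEllipse(hull); print(n,'lid cap',c,st,e, onz(n,*e[0],24))
    bl=(im.max(2)<70).astype(np.uint8); m,c,st=comp(bl,u,v,26); r=cv2.minAreaRect(np.argwhere(m)[:,::-1].astype(np.float32)); print('wing',c,st,r, cv2.boxPoints(r).round(1).tolist())
E
python3 m0.py
```

```text
top [32 52 84] [ 40  83 128] [ 12 158  84]
[127 128 128 128 126 118 108 103  85  76  77  84  86  87  84  82  76  72
  65  57  64  71  79  94 117 124 128 129 128]
[169 167 169 169 166 160 139 131 135 148 166 155 163 155 158 159 178 170
 173 161 147 169 161 160 161 167 175 162 167]
[122 123 126 124 125 119 112  91  77  79  84  87  89  87  84  80  71  65
  59  68  88 107 119 120 122 122 119 119 122]
side [38 61 86] [ 67 105 148] [ 14 142  86]
[139 141 142 102  62  68  67  77  78  78  80  79  79  84  86  83  83  81
  80  81  77  75  75  64 123 149 148 143 148]
[141 143 135 138 136 124 145 142 141 137 143 129 145 140 142 141 138 154
 137 142 142 150 129 131 135 137 140 139 138]
[141 143 120 105 102 102 103 103 103 100  99  95  91  87  86  79  74  77
  71  70  67  68  66  62  73 108 120 106  98]
top lid cap [228.48060075 289.53692115] [211 273  35  34 799] ((228.319580078125, 289.5434875488281), (34.2851676940918, 34.762081146240234), 61.86210632324219) [427.13780954 272.61098148  24.        ]
wing [227.42063492 289.34126984] [217 282  22  16 126] ((227.3800048828125, 289.3399963378906), (5.400000095367432, 23.400001525878906), 53.13010025024414) [[216.39999389648438, 294.20001220703125], [235.10000610351562, 280.20001220703125], [238.39999389648438, 284.5], [219.60000610351562, 298.5]]
side lid cap [257.67757009 204.97196262] [238 189  40  29 642] ((258.2397766113281, 202.77171325683594), (29.586694717407227, 39.57271194458008), 95.4146499633789) [428.37171821 260.99433009  24.        ]
wing [257.37370242 194.52941176] [247 183  21  24 289] ((257.30767822265625, 194.53846740722656), (27.735010147094727, 12.203404426574707), 33.690067291259766) [[242.39999389648438, 191.89999389648438], [249.1999969482422, 181.8000030517578], [272.20001220703125, 197.1999969482422], [265.5, 207.3000030517578]]
```

```bash
python3 - <<'E'
import cv2,numpy as np
s=cv2.imread('pics/side0.png');t=cv2.imread('pics/top0.png')
def grid(im,x,y,w,h,k,st):
    c=cv2.resize(im[y:y+h,x:x+w],None,fx=k,fy=k,interpolation=cv2.INTER_CUBIC)
    for a in range(x,x+w):
        if a%st==0: cv2.line(c,((a-x)*k+k//2,0),((a-x)*k+k//2,8),(0,0,255),1);cv2.putText(c,str(a),((a-x)*k,20),0,.35,(0,0,255))
    for a in range(y,y+h):
        if a%st==0: cv2.line(c,(0,(a-y)*k+k//2),(8,(a-y)*k+k//2),(0,0,255),1);cv2.putText(c,str(a),(10,(a-y)*k+k//2),0,.35,(0,0,255))
    return c
cv2.imwrite('pics/g1.png',grid(t,302,192,62,60,10,5))
cv2.imwrite('pics/g2.png',grid(s,318,207,76,56,10,5))
E
```

```text
(no output)
```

View pics/g1.png

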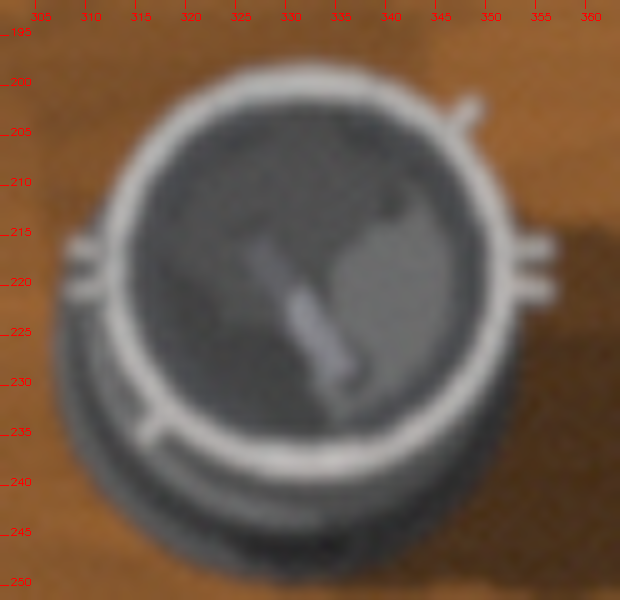

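View pics/g2.png

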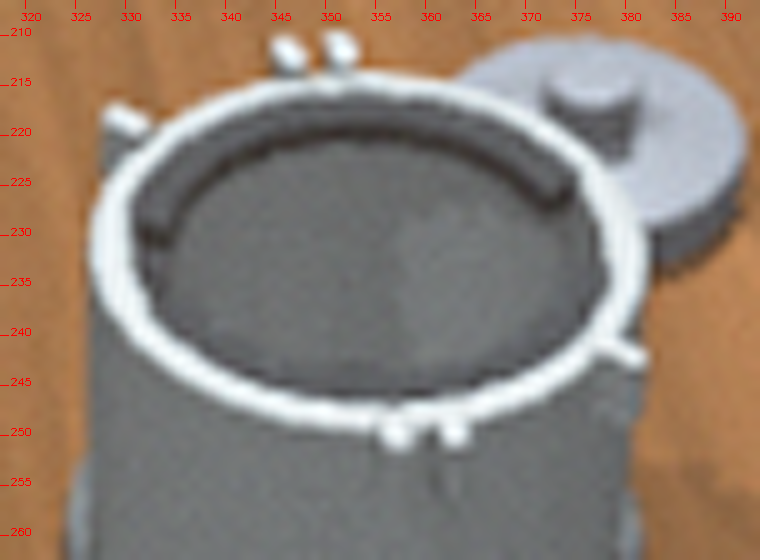

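```bash
cat > m1.py <<'E'
from h import *
# rib tips (top): doubles L (308.5,216.7),(308.5,221) ; R (356,216.7),(356,221); singles UR (348.7,202.2), LL(315.5,235.5)
T={'L':(308.8,218.9),'R':(356,218.9),'S1':(348.5,202.3),'S2':(315.7,235.6)}
S={'L':(349,210.9),'R':(360,249.8),'S1':(381.5,242.3),'S2':(328.5,217.8)}
for n,D in(('top',T),('side',S)):
    P={k:onz(n,*v,143)[:2] for k,v in D.items()}
    for k,v in P.items(): print(n,k,v.round(1))
    a=P['L']-P['R'];b=P['S2']-P['S1'];
    print('ctr',(P['L']+P['R'])/2,(P['S1']+P['S2'])/2,'r',np.linalg.norm(a)/2,np.linalg.norm(b)/2,'ang dbl',np.degrees(np.arctan2(a[1],a[0])),'single',np.degrees(np.arctan2(b[1],b[0])))
for k in T: print('tri',k,tri(('top',)+T[k],('side',)+S[k]))
# lime
print('lime tri',tri(('top',444.2,252.9),('side',340,410.2)), onz('top',444.2,252.9,34),onz('side',340,410.2,34))
# lid wing top edge corners
for z in(58,): 
    for n,u,v in(('top',227.4,289.3),): print('wing', onz(n,u,v,z))
E
python3 m1.py
python3 - <<'E'
import cv2,numpy as np
s=cv2.imread('pics/side0.png');t=cv2.imread('pics/top0.png')
def grid(im,x,y,w,h,k,st):
    c=cv2.resize(im[y:y+h,x:x+w],None,fx=k,fy=k,interpolation=cv2.INTER_CUBIC)
    for a in range(x,x+w):
        if a%st==0: cv2.line(c,((a-x)*k+k//2,0),((a-x)*k+k//2,8),(0,0,255),1);cv2.putText(c,str(a),((a-x)*k,20),0,.35,(0,0,255))
    for a in range(y,y+h):
        if a%st==0: cv2.line(c,(0,(a-y)*k+k//2),(8,(a-y)*k+k//2),(0,0,255),1);cv2.putText(c,str(a),(10,(a-y)*k+k//2),0,.35,(0,0,255))
    return c
a=grid(t,208,270,40,40,10,5);b=grid(s,236,178,40,40,10,5)
cv2.imwrite('pics/g3.png',np.hstack([a,b]))
a=grid(t,428,236,32,32,12,5);b=grid(s,322,394,32,32,12,5)
cv2.imwrite('pics/g4.png',np.hstack([a,b]))
E
```

```text
top L [597.2  51.6]
top R [595.1 -67.7]
top S1 [638.1 -49.9]
top S2 [554.4  35. ]
ctr [596.14520615  -8.05618779] [596.2359697  -7.4314711] r 59.641973097746465 59.619516914064754 ang dbl 89.0255224894472 single 134.60534139365552
side L [599.   48.7]
side R [596.9 -67. ]
side S1 [640.3 -52.7]
side S2 [555.7  33.4]
ctr [597.96639111  -9.13944397] [597.97960701  -9.66111568] r 57.89274217361943 60.360819963955855 ang dbl 88.94195316613732 single 134.46854746675683
tri L (array([598.59460055,  51.48340609, 140.72164953]), np.float64(2.0848077599175117))
tri R (array([595.88211464, -67.7224464 , 143.56488602]), np.float64(1.6739007978079847))
tri S1 (array([639.80403652, -50.23145414, 140.62223452]), np.float64(2.4162425356696806))
tri S2 (array([555.25475193,  34.94802904, 141.70320048]), np.float64(1.4150057406936645))
lime tri (array([ 515.91122099, -318.02134981,   33.52999307]), np.float64(2.190347281259812)) [ 514.7691512  -317.80531761   34.        ] [ 516.94997412 -318.30033045   34.        ]
wing [426.89255172 269.54576848  58.        ]
```

View pics/g3.png

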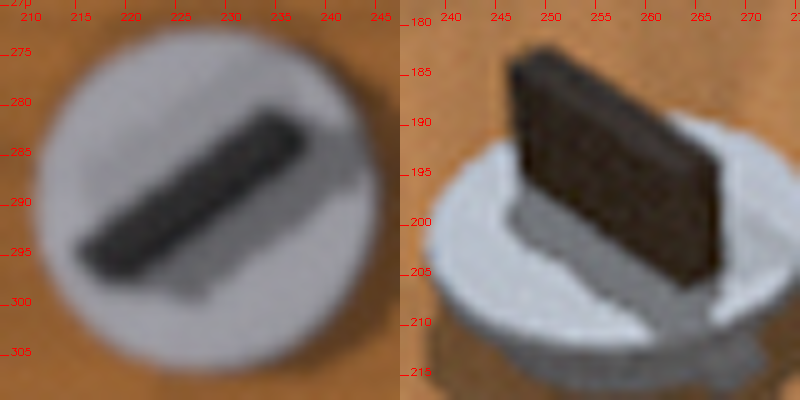

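View pics/g4.png

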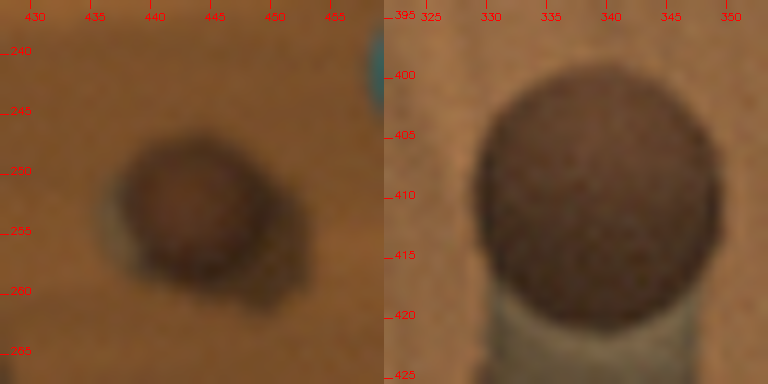

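```bash
cat > m2.py <<'E'
from h import *
f=lambda n,u,v,z=58:onz(n,u,v,z)[:2].round(1)
A=[f('side',*p) for p in((250,182.2),(267.6,193.2),(246.5,184.2),(264.3,195.6))]
print(A)
for a,b in((0,1),(2,3)):
    d=A[b]-A[a]; print(np.linalg.norm(d),np.degrees(np.arctan2(d[1],d[0])))
print('ctr side',sum(A)/4)
B=[f('top',*p) for p in((234,280),(237.5,284.7),(214.8,295),(219,298.2))]
print(B,sum(B)/4)
for a,b in((0,2),(1,3)):
    d=B[b]-B[a]; print(np.linalg.norm(d),np.degrees(np.arctan2(d[1],d[0])))
# cap circle: top view ellipse, side-view extreme points
print('cap top',f('top',228.3,289.3,23))
L=f('side',238.6,204.5,24);R=f('side',277.7,204.5,24);U=f('side',258,188.7,24);D=f('side',257,212.2,24)
print(L,R,U,D,np.linalg.norm(R-L),np.linalg.norm(U-D))
E
python3 m2.py
python3 - <<'E'
import sys;sys.path.insert(0,'.')
from h import *
print(onz('top',443.7,253,34),onz('side',339,409.8,34),tri(('top',443.7,253),('side',339,409.8)))
E
```

```text
[array([414.1, 298.4]), array([451.1, 248.6]), array([405.6, 291.5]), array([443. , 240.6])]
62.04063184720154 -53.38868890056006
63.163042991926844 -53.692519110755796
ctr side [428.45  269.775]
[array([451. , 252.2]), array([438.5, 243. ]), array([412.6, 302.6]), array([404. , 291.5])] [426.525 272.325]
63.361818155731626 127.3039482779834
59.51890455981192 125.42577211490818
cap top [427.8 272.8]
[382.8 261.2] [472.6 247.5] [431.9 317.3] [423.  225.7] 90.83903346029173 92.0313533530829
[ 514.5199209  -316.41258654   34.        ] [ 515.50885858 -317.33998964   34.        ] (array([ 515.12601051, -316.72311262,   33.01498485]), np.float64(1.0265249493092161))
```

Estimates:

| Item | Position (mm) | Angle |
|---|---|---|
| Lime | (515, -317), z about 33 by triangulation (34 given) | – |
| Lid | (427.7, 271.3), measured cap about 91 mm (92 given) | wing axis about -53.4° |
| Grinder mouth | (597, -8.6) | gap axis about -0.8° |

All are within reach. The jaw axis for the lime should be about 30°, clear of the teal balls.

jog_arm:
  rows:
    - {"tx": 20, "ty": -10, "fingers": 100}
    - {"tx": 40, "ty": -20}
    - {"tx": 40, "ty": -20}
    - {"tx": 40, "ty": -20}
    - {"tx": 40, "ty": -20}
    - {"tx": 40, "ty": -20}
    - {"tx": 40, "ty": -20}
    - {"tx": 40, "ty": -20}

```text
$.rows[0]: bad value
```

jog_arm:
  rows:
    - {"tx": 40, "ty": -20}
    - {"tx": 40, "ty": -20}
    - {"tx": 20, "ty": -10}
    - {"rz": -8.5}
    - {"rz": -8.5}
    - {"rz": -8.5}
    - {"rz": -8.5}
    - {"rz": -8.5}

```text
$.rows[0]: bad value
```

jog_arm:
  rows:
    - {"rz": -8.5}
    - {"rz": -8.5}
    - {"rz": -8.5}
    - {"rz": -8.5}
    - {"rz": -8.5}
    - {"rz": -8.5}
    - {"rz": -8.5}
    - {}

```text
$.rows[0]: bad value
```

jog_arm:
  rows:
    - {"tx": 20, "ty": -10, "tz": 0, "rx": 0, "ry": 0, "rz": 0, "fingers": 100}
    - {"tx": 40, "ty": -20, "tz": 0, "rx": 0, "ry": 0, "rz": 0, "fingers": 100}
    - {"tx": 40, "ty": -20, "tz": 0, "rx": 0, "ry": 0, "rz": 0, "fingers": 100}
    - {"tx": 40, "ty": -20, "tz": 0, "rx": 0, "ry": 0, "rz": 0, "fingers": 100}
    - {"tx": 40, "ty": -20, "tz": 0, "rx": 0, "ry": 0, "rz": 0, "fingers": 100}
    - {"tx": 40, "ty": -20, "tz": 0, "rx": 0, "ry": 0, "rz": 0, "fingers": 100}
    - {"tx": 40, "ty": -20, "tz": 0, "rx": 0, "ry": 0, "rz": 0, "fingers": 100}
    - {"tx": 40, "ty": -20, "tz": 0, "rx": 0, "ry": 0, "rz": 0, "fingers": 100}

```text
t: 0.9
eef_pos: [430.8, -392.3, 229.0]
eef_rot: [-3.141, 0.0, 0.289]
wrist_force: [0.6, -0.7, -0.5]
finger_gap: 85.4
```

jog_arm:
  rows:
    - {"tx": 40, "ty": -20, "tz": 0, "rx": 0, "ry": 0, "rz": 0, "fingers": 100}
    - {"tx": 40, "ty": -20, "tz": 0, "rx": 0, "ry": 0, "rz": 0, "fingers": 100}
    - {"tx": 23, "ty": -9, "tz": 0, "rx": 0, "ry": 0, "rz": -8.5, "fingers": 100}
    - {"tx": 0, "ty": 0, "tz": 10, "rx": 0, "ry": 0, "rz": -8.5, "fingers": 100}
    - {"tx": 0, "ty": 0, "tz": 15, "rx": 0, "ry": 0, "rz": -8.5, "fingers": 100}
    - {"tx": 0, "ty": 0, "tz": 15, "rx": 0, "ry": 0, "rz": -8.5, "fingers": 100}
    - {"tx": 0, "ty": 0, "tz": 15, "rx": 0, "ry": 0, "rz": -8.5, "fingers": 100}
    - {"tx": 0, "ty": 0, "tz": 15, "rx": 0, "ry": 0, "rz": -8.5, "fingers": 100}

```text
t: 1.7
eef_pos: [514.4, -317.4, 158.3]
eef_rot: [-3.141, 0.0, 1.185]
wrist_force: [0.6, -0.0, -0.2]
finger_gap: 85.8
```

jog_arm:
  rows:
    - {"tx": 0, "ty": 0, "tz": 10, "rx": 0, "ry": 0, "rz": -8.5, "fingers": 100}
    - {"tx": 0, "ty": 0, "tz": 10, "rx": 0, "ry": 0, "rz": -8.5, "fingers": 100}
    - {"tx": 0, "ty": 0, "tz": 0, "rx": 0, "ry": 0, "rz": -8.5, "fingers": 100}
    - {"tx": 0, "ty": 0, "tz": 0, "rx": 0, "ry": 0, "rz": -8.5, "fingers": 100}
    - {"tx": 0, "ty": 0, "tz": 0, "rx": 0, "ry": 0, "rz": -8.5, "fingers": 100}
    - {"tx": 0, "ty": 0, "tz": 0, "rx": 0, "ry": 0, "rz": -8.5, "fingers": 100}
    - {"tx": 0, "ty": 0, "tz": 0, "rx": 0, "ry": 0, "rz": 0, "fingers": 100}
    - {"tx": 0, "ty": 0, "tz": 0, "rx": 0, "ry": 0, "rz": 0, "fingers": 100}

```text
t: 2.5
eef_pos: [514.4, -317.6, 138.9]
eef_rot: [-3.141, -0.001, 2.066]
wrist_force: [0.6, -0.2, 0.2]
finger_gap: 85.4
```

```bash
cat >> h.py <<'E'
def grid(im,x,y,w,h,k,st=5):
    c=cv2.resize(im[y:y+h,x:x+w],None,fx=k,fy=k,interpolation=cv2.INTER_CUBIC)
    for a in range(x,x+w):
        if a%st==0: cv2.line(c,((a-x)*k+k//2,0),((a-x)*k+k//2,8),(0,0,255),1);cv2.putText(c,str(a),((a-x)*k,20),0,.35,(0,0,255))
    for a in range(y,y+h):
        if a%st==0: cv2.line(c,(0,(a-y)*k+k//2),(8,(a-y)*k+k//2),(0,0,255),1);cv2.putText(c,str(a),(10,(a-y)*k+k//2),0,.35,(0,0,255))
    return c
def snap(n,name):
    im=bot.capture(n)[:,:,::-1].copy(); cv2.imwrite(f'pics/{name}.png',im); return im
def st():
    s=bot.get_state(); y=s['eef_rot'][2]
    print('t',round(s['t'],2),'pos',s['eef_pos'].round(1),'rot',np.degrees(s['eef_rot']).round(1),'jaw',np.degrees(y)-90,'F',s['wrist_force'].round(1),'M',s['ft_torque'].round(2),'gap',round(s['finger_gap'],1),'j',s['joints'].round(2)); return s
def delta(x,y,z=None):
    s=bot.get_state(); yaw=s['eef_rot'][2]; d=np.array([x,y])-s['eef_pos'][:2]
    print('tx',round(d@[np.cos(yaw),np.sin(yaw)],1),'ty',round(d@[np.sin(yaw),-np.cos(yaw)],1),'tz',None if z is None else round(s['eef_pos'][2]-z,1))
E
python3 - <<'E'
from h import *
st();delta(515,-317,44)
im=snap('side','s1');cv2.imwrite('pics/s1c.png',grid(im,270,290,130,150,4,10))
E
```

```text
t 2.5 pos [ 514.4 -317.6  138.9] rot [-180.    -0.   118.4] jaw 28.363348333897434 F [ 0.6 -0.2  0.2] M [-0.    0.03  0.03] gap 85.4 j [ 0.85  0.43 -0.48  1.74  0.23  1.03  0.79]
tx 0.2 ty 0.8 tz 94.9
```

View pics/s1c.png

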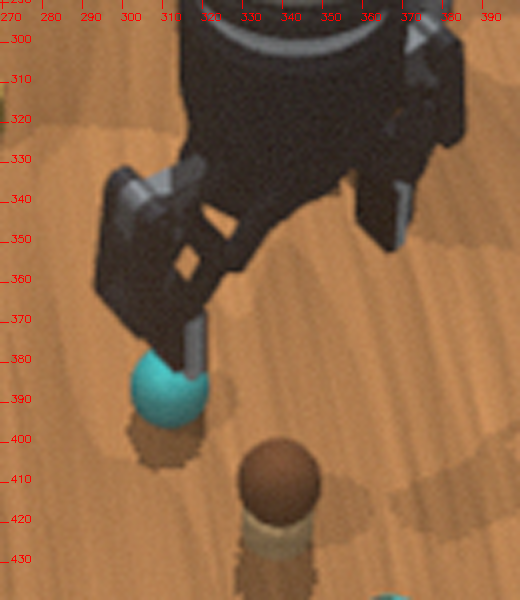

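Both fingers clear the teal balls (312,386 and 368,450). The right-hand shadow and the TCP match the lime's position at (339,410), so I'll descend and grip.

jog_arm:
  rows:
    - {"tx": 0, "ty": 1, "tz": 20, "rx": 0, "ry": 0, "rz": 0, "fingers": 100}
    - {"tx": 0, "ty": 0, "tz": 25, "rx": 0, "ry": 0, "rz": 0, "fingers": 100}
    - {"tx": 0, "ty": 0, "tz": 25, "rx": 0, "ry": 0, "rz": 0, "fingers": 100}
    - {"tx": 0, "ty": 0, "tz": 20, "rx": 0, "ry": 0, "rz": 0, "fingers": 80}
    - {"tx": 0, "ty": 0, "tz": 5, "rx": 0, "ry": 0, "rz": 0, "fingers": 60}
    - {"tx": 0, "ty": 0, "tz": 0, "rx": 0, "ry": 0, "rz": 0, "fingers": 50}
    - {"tx": 0, "ty": 0, "tz": 0, "rx": 0, "ry": 0, "rz": 0, "fingers": 40}
    - {"tx": 0, "ty": 0, "tz": 0, "rx": 0, "ry": 0, "rz": 0, "fingers": 30}

```text
t: 3.35
eef_pos: [516.7, -317.6, 45.7]
eef_rot: [3.14, 0.002, 2.069]
wrist_force: [0.6, 0.3, -0.3]
finger_gap: 25.6
```

jog_arm:
  rows:
    - {"tx": 0, "ty": 0, "tz": 0, "rx": 0, "ry": 0, "rz": 0, "fingers": 20}
    - {"tx": 0, "ty": 0, "tz": 0, "rx": 0, "ry": 0, "rz": 0, "fingers": 10}
    - {"tx": 0, "ty": 0, "tz": 0, "rx": 0, "ry": 0, "rz": 0, "fingers": 10}
    - {"tx": 0, "ty": 0, "tz": -5, "rx": 0, "ry": 0, "rz": 0, "fingers": 10}
    - {"tx": 0, "ty": 0, "tz": -15, "rx": 0, "ry": 0, "rz": 0, "fingers": 10}
    - {"tx": 0, "ty": 0, "tz": -20, "rx": 0, "ry": 0, "rz": 0, "fingers": 10}
    - {"tx": 0, "ty": 0, "tz": -20, "rx": 0, "ry": 0, "rz": 0, "fingers": 10}
    - {"tx": 0, "ty": 0, "tz": -20, "rx": 0, "ry": 0, "rz": 0, "fingers": 10}

```text
t: 4.15
eef_pos: [515.6, -317.1, 126.0]
eef_rot: [3.141, 0.001, 2.069]
wrist_force: [-0.5, -0.5, 0.5]
finger_gap: 8.2
```

```bash
python3 - <<'E'
from h import *
st();delta(597,-8.6)
im=snap('side','s2');cv2.imwrite('pics/s2c.png',grid(im,270,290,130,150,4,10))
E
```

```text
t 4.15 pos [ 515.6 -317.1  126. ] rot [180.    0.  118.5] jaw 28.549468678945672 F [-0.5 -0.5  0.5] M [-0.02  0.03 -0.01] gap 8.2 j [ 0.85  0.45 -0.48  1.75  0.24  1.    0.78]
tx 232.1 ty 218.9 tz None
```

View pics/s2c.png

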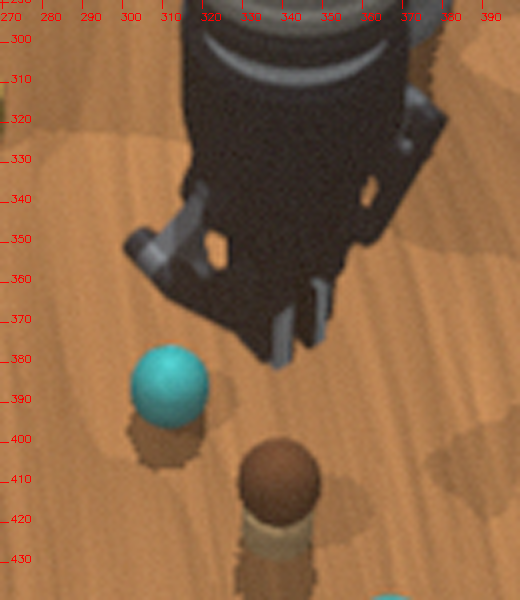

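The grasp missed. The gap closed to 8 mm and the lime is still on its holder at (339,410). I'll check where the tips really are.

```bash
python3 - <<'E'
from h import *
for z in (126,120,110,101,95): print(z,proj('side',(515.6,-317.1,z)),proj('top',(515.6,-317.1,z)))
im=snap('top','t2');cv2.imwrite('pics/t2c.png',grid(im,390,210,110,90,7,10))
E
```

```text
126 [340.3556682  374.43507557] [453.61459047 249.07136832]
120 [340.26367525 376.8789297 ] [452.94064897 249.3171143 ]
110 [340.11215902 380.90405939] [451.83129435 249.72162928]
101 [339.97768863 384.47635516] [450.84742626 250.08038686]
95 [339.88902051 386.83188291] [450.19902646 250.3168193 ]
```

View pics/t2c.png

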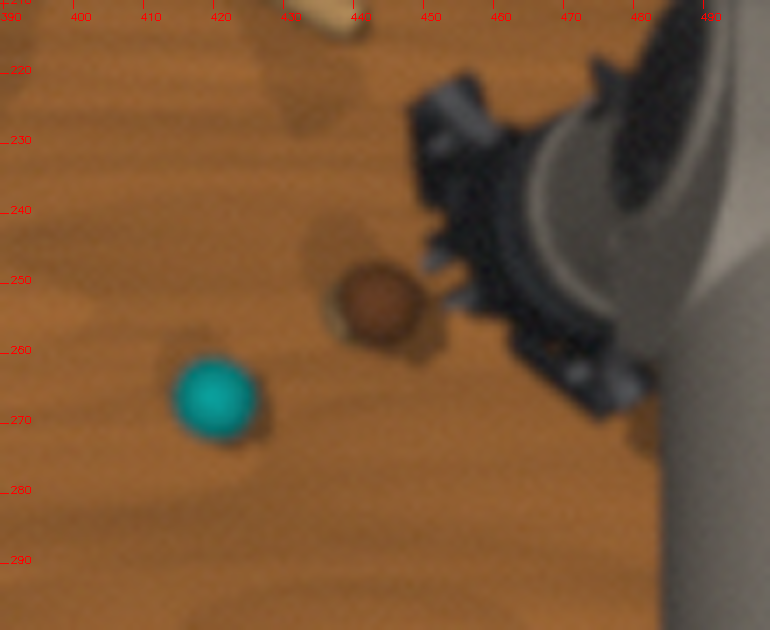

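The tips' xy agrees with the lime, but the tips look higher than assumed, so the pads closed above its equator. I'll go about 13 mm lower this time and check the gap before lifting.

jog_arm:
  rows:
    - {"tx": 0, "ty": 0, "tz": 0, "rx": 0, "ry": 0, "rz": 0, "fingers": 100}
    - {"tx": 0, "ty": 0, "tz": 0, "rx": 0, "ry": 0, "rz": 0, "fingers": 100}
    - {"tx": 0, "ty": 0, "tz": 10, "rx": 0, "ry": 0, "rz": 0, "fingers": 100}
    - {"tx": 0, "ty": 0, "tz": 20, "rx": 0, "ry": 0, "rz": 0, "fingers": 100}
    - {"tx": 0, "ty": 0, "tz": 20, "rx": 0, "ry": 0, "rz": 0, "fingers": 100}
    - {"tx": 0, "ty": 0, "tz": 20, "rx": 0, "ry": 0, "rz": 0, "fingers": 100}
    - {"tx": 0, "ty": 0, "tz": 18, "rx": 0, "ry": 0, "rz": 0, "fingers": 100}
    - {"tx": 0, "ty": 0, "tz": 6, "rx": 0, "ry": 0, "rz": 0, "fingers": 70}

```text
t: 5.05
eef_pos: [513.3, -315.8, 26.8]
eef_rot: [-3.139, -0.005, 2.069]
wrist_force: [-0.3, 0.4, 0.3]
finger_gap: 73.2
```

jog_arm:
  rows:
    - {"tx": 0, "ty": 0, "tz": 0, "rx": 0, "ry": 0, "rz": 0, "fingers": 60}
    - {"tx": 0, "ty": 0, "tz": 0, "rx": 0, "ry": 0, "rz": 0, "fingers": 50}
    - {"tx": 0, "ty": 0, "tz": 0, "rx": 0, "ry": 0, "rz": 0, "fingers": 50}
    - {"tx": 0, "ty": 0, "tz": 0, "rx": 0, "ry": 0, "rz": 0, "fingers": 45}
    - {"tx": 0, "ty": 0, "tz": 0, "rx": 0, "ry": 0, "rz": 0, "fingers": 40}
    - {"tx": 0, "ty": 0, "tz": 0, "rx": 0, "ry": 0, "rz": 0, "fingers": 35}
    - {"tx": 0, "ty": 0, "tz": 0, "rx": 0, "ry": 0, "rz": 0, "fingers": 30}
    - {"tx": 0, "ty": 0, "tz": 0, "rx": 0, "ry": 0, "rz": 0, "fingers": 30}

```text
t: 5.85
eef_pos: [516.5, -317.3, 31.5]
eef_rot: [3.141, 0.002, 2.069]
wrist_force: [-0.0, 1.7, 6.0]
finger_gap: 29.5
```

```bash
python3 - <<'E'
from h import *
st();delta(597,-8.6)
im=snap('side','s3');cv2.imwrite('pics/s3c.png',grid(im,270,310,130,150,4,10))
E
```

```text
t 5.85 pos [ 516.5 -317.3   31.5] rot [1.799e+02 1.000e-01 1.186e+02] jaw 28.553280935135135 F [-0.   1.7  6. ] M [ 0.16  0.16 -0.02] gap 29.5 j [ 0.81  0.56 -0.44  1.81  0.31  0.83  0.72]
tx 232.7 ty 218.2 tz None
```

View pics/s3c.png

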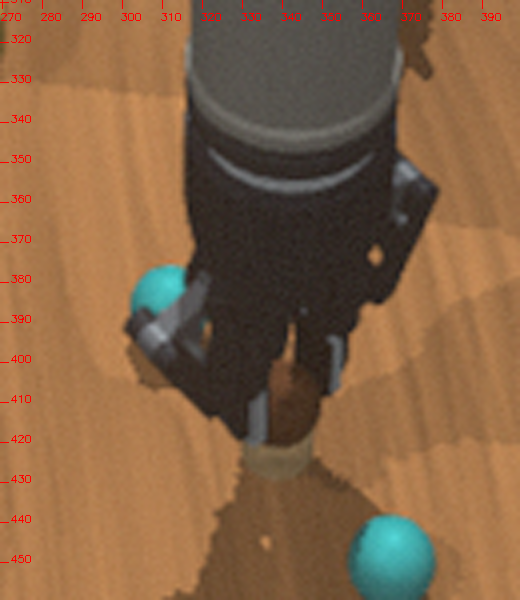

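```bash
python3 - <<'E'
from h import *
j=np.array([.878,.478]);x=np.array([-.478,.878]);c=np.array([516.5,-317.3])
for h in(5,15,25,35,45):
    print(h,[proj('side',[*(c+s*14.75*j-11*x),h]).round(1).tolist() for s in(-1,1)])
im=snap('top','t3');cv2.imwrite('pics/t3c.png',grid(im,400,210,100,80,7,10))
E
```

```text
5 [[336.3, 429.7], [350.5, 419.7]]
15 [[336.5, 426.3], [350.8, 416.3]]
25 [[336.6, 422.8], [351.0, 412.8]]
35 [[336.7, 419.2], [351.2, 409.2]]
45 [[336.8, 415.6], [351.4, 405.6]]
```

View pics/t3c.png

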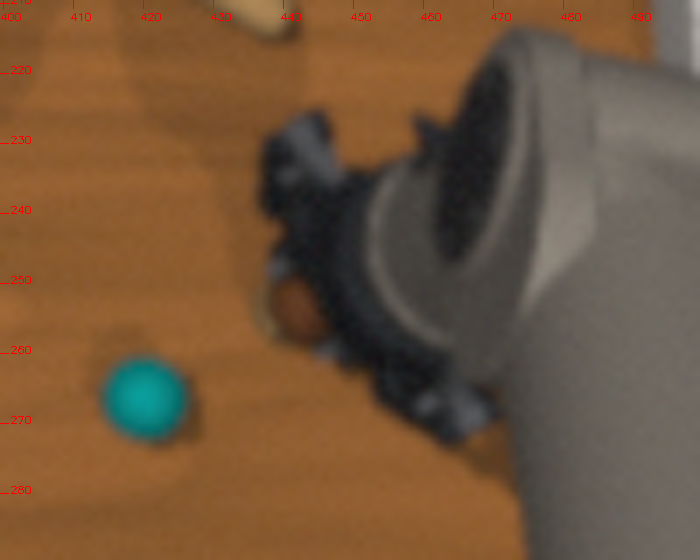

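The tips appear level with the TCP (about z 35–42), not 25 mm below it. The 29.5 mm gap with 6 N upward fits that too: the tips are pressing on the ball above its equator. I'll open partly and go lower in small steps, watching the force.

jog_arm:
  rows:
    - {"tx": 0, "ty": 0, "tz": 0, "rx": 0, "ry": 0, "rz": 0, "fingers": 45}
    - {"tx": 0, "ty": 0, "tz": 0, "rx": 0, "ry": 0, "rz": 0, "fingers": 55}
    - {"tx": 0, "ty": 0, "tz": 0, "rx": 0, "ry": 0, "rz": 0, "fingers": 55}
    - {"tx": 0, "ty": 0, "tz": 2, "rx": 0, "ry": 0, "rz": 0, "fingers": 55}
    - {"tx": 0, "ty": 0, "tz": 2, "rx": 0, "ry": 0, "rz": 0, "fingers": 55}
    - {"tx": 0, "ty": 0, "tz": 2, "rx": 0, "ry": 0, "rz": 0, "fingers": 55}
    - {"tx": 0, "ty": 0, "tz": 0, "rx": 0, "ry": 0, "rz": 0, "fingers": 55}
    - {"tx": 0, "ty": 0, "tz": 0, "rx": 0, "ry": 0, "rz": 0, "fingers": 55}

```text
t: 6.75
eef_pos: [515.6, -317.0, 24.2]
eef_rot: [-3.141, -0.0, 2.069]
wrist_force: [0.8, -0.9, 0.8]
finger_gap: 47.0
```

```bash
python3 - <<'E'
from h import *
s=st();delta(515,-317)
im=snap('side','s4');cv2.imwrite('pics/s4c.png',grid(im,290,350,100,100,6,10))
g=s['finger_gap']/2
y=s['eef_rot'][2];x=np.array([np.cos(y),np.sin(y)]);j=np.array([np.sin(y),-np.cos(y)]);c=s['eef_pos'][:2]
for h in(-5,5,15,25,35,45):
    print(h,[proj('side',[*(c+q*g*j-11*x),h]).round(1).tolist() for q in(-1,1)])
E
```

```text
t 6.75 pos [ 515.6 -317.    24.2] rot [-180.    -0.   118.6] jaw 28.553432213547723 F [ 0.8 -0.9  0.8] M [ 0.   -0.05  0.  ] gap 47.0 j [ 0.81  0.57 -0.43  1.81  0.32  0.82  0.72]
tx 0.3 ty -0.5 tz None
-5 [[331.4, 436.1], [353.9, 420.2]]
5 [[331.4, 432.7], [354.1, 416.8]]
15 [[331.5, 429.2], [354.3, 413.3]]
25 [[331.6, 425.7], [354.6, 409.8]]
35 [[331.7, 422.2], [354.8, 406.2]]
45 [[331.8, 418.6], [355.1, 402.6]]
```

View pics/s4c.png

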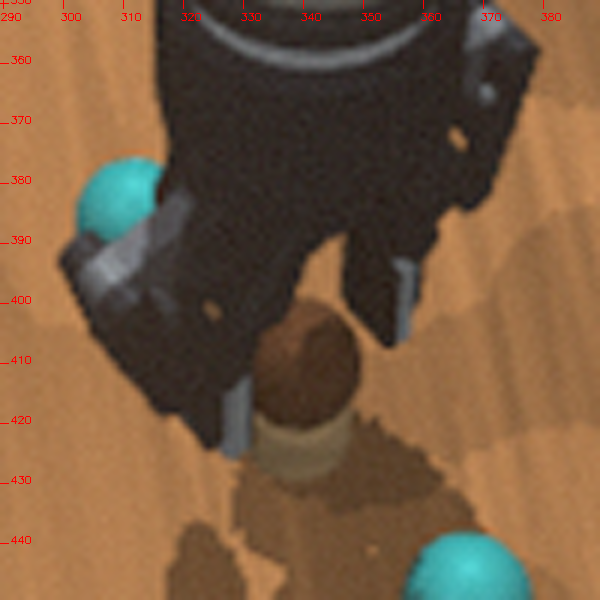

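The tips are at z≈28 with the TCP at z 24, from pixels (329,426) and (356,407), and there's no contact. I'll lower another 8 mm, then close.

jog_arm:
  rows:
    - {"tx": 0, "ty": 0, "tz": 3, "rx": 0, "ry": 0, "rz": 0, "fingers": 55}
    - {"tx": 0, "ty": 0, "tz": 3, "rx": 0, "ry": 0, "rz": 0, "fingers": 55}
    - {"tx": 0, "ty": 0, "tz": 2, "rx": 0, "ry": 0, "rz": 0, "fingers": 55}
    - {"tx": 0, "ty": 0, "tz": 0, "rx": 0, "ry": 0, "rz": 0, "fingers": 50}
    - {"tx": 0, "ty": 0, "tz": 0, "rx": 0, "ry": 0, "rz": 0, "fingers": 45}
    - {"tx": 0, "ty": 0, "tz": 0, "rx": 0, "ry": 0, "rz": 0, "fingers": 40}
    - {"tx": 0, "ty": 0, "tz": 0, "rx": 0, "ry": 0, "rz": 0, "fingers": 35}
    - {"tx": 0, "ty": 0, "tz": 0, "rx": 0, "ry": 0, "rz": 0, "fingers": 30}

```text
t: 7.6
eef_pos: [516.2, -317.0, 16.7]
eef_rot: [3.141, 0.001, 2.069]
wrist_force: [-0.5, 0.1, 1.5]
finger_gap: 31.1
```

```bash
python3 - <<'E'
from h import *
s=st();delta(515,-317)
im=snap('side','s5');cv2.imwrite('pics/s5c.png',grid(im,290,350,100,100,6,10))
E
```

```text
t 7.6 pos [ 516.2 -317.    16.7] rot [180.    0.  118.6] jaw 28.560591113232917 F [-0.5  0.1  1.5] M [ 0.15 -0.09 -0.02] gap 31.1 j [ 0.81  0.58 -0.43  1.82  0.32  0.81  0.71]
tx 0.6 ty -1.0 tz None
```

View pics/s5c.png

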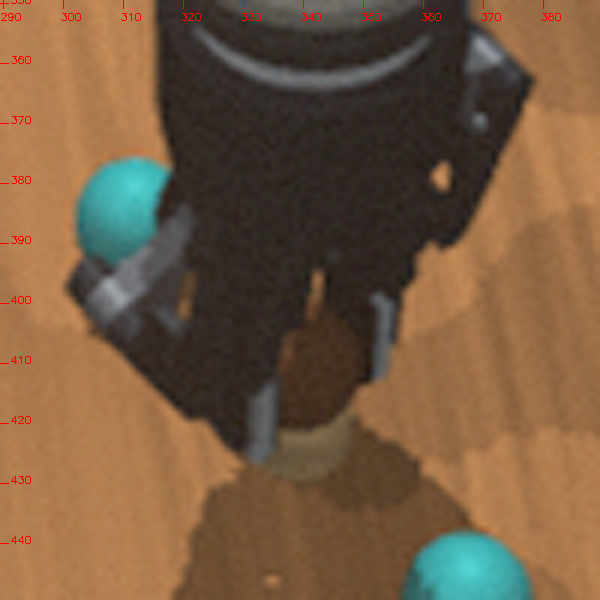

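jog_arm:
  rows:
    - {"tx": 0, "ty": 0, "tz": 0, "rx": 0, "ry": 0, "rz": 0, "fingers": 25}
    - {"tx": 0, "ty": 0, "tz": 0, "rx": 0, "ry": 0, "rz": 0, "fingers": 20}
    - {"tx": 0, "ty": 0, "tz": -3, "rx": 0, "ry": 0, "rz": 0, "fingers": 20}
    - {"tx": 0, "ty": 0, "tz": -5, "rx": 0, "ry": 0, "rz": 0, "fingers": 20}
    - {"tx": 0, "ty": 0, "tz": -8, "rx": 0, "ry": 0, "rz": 0, "fingers": 20}
    - {"tx": 0, "ty": 0, "tz": -8, "rx": 0, "ry": 0, "rz": 0, "fingers": 20}
    - {"tx": 0, "ty": 0, "tz": -8, "rx": 0, "ry": 0, "rz": 0, "fingers": 20}
    - {"tx": 0, "ty": 0, "tz": -8, "rx": 0, "ry": 0, "rz": 0, "fingers": 20}

```text
t: 8.45
eef_pos: [515.8, -317.2, 57.3]
eef_rot: [3.141, 0.001, 2.069]
wrist_force: [-0.2, -0.8, -1.0]
finger_gap: 31.0
```

```bash
python3 - <<'E'
from h import *
s=st();delta(597,-8.6)
im=snap('side','s6');cv2.imwrite('pics/s6c.png',grid(im,290,340,100,100,6,10))
E
```

```text
t 8.45 pos [ 515.8 -317.2   57.3] rot [180.    0.  118.5] jaw 28.548811194027962 F [-0.2 -0.8 -1. ] M [-0.05 -0.05 -0.02] gap 31.0 j [ 0.82  0.53 -0.45  1.8   0.29  0.88  0.74]
tx 232.3 ty 218.8 tz None
```

View pics/s6c.png

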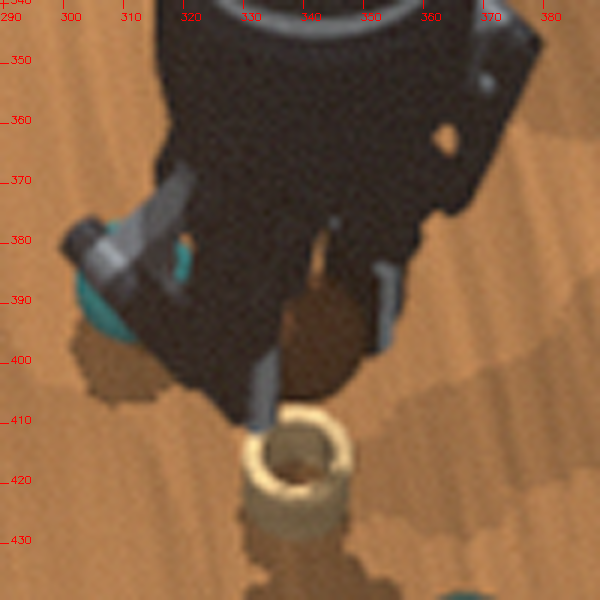

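The lime is held: it's clear of the empty holder ring at (339,415) and the gap is 31. In this grip the ball's centre is about 17 mm above the TCP reading. I'll lift and carry it to the grinder.

jog_arm:
  rows:
    - {"tx": 0, "ty": 0, "tz": -20, "rx": 0, "ry": 0, "rz": 0, "fingers": 20}
    - {"tx": 0, "ty": 0, "tz": -35, "rx": 0, "ry": 0, "rz": 0, "fingers": 20}
    - {"tx": 10, "ty": 10, "tz": -35, "rx": 0, "ry": 0, "rz": 0, "fingers": 20}
    - {"tx": 25, "ty": 25, "tz": -25, "rx": 0, "ry": 0, "rz": 0, "fingers": 20}
    - {"tx": 30, "ty": 28, "tz": -5, "rx": 0, "ry": 0, "rz": 0, "fingers": 20}
    - {"tx": 30, "ty": 28, "tz": 0, "rx": 0, "ry": 0, "rz": 0, "fingers": 20}
    - {"tx": 30, "ty": 28, "tz": 0, "rx": 0, "ry": 0, "rz": 0, "fingers": 20}
    - {"tx": 30, "ty": 28, "tz": 0, "rx": 0, "ry": 0, "rz": 0, "fingers": 20}

```text
t: 9.3
eef_pos: [570.9, -109.2, 176.8]
eef_rot: [3.141, 0.001, 2.069]
wrist_force: [0.6, 0.1, 0.5]
finger_gap: 31.0
```

jog_arm:
  rows:
    - {"tx": 30, "ty": 28, "tz": 0, "rx": 0, "ry": 0, "rz": 0, "fingers": 20}
    - {"tx": 25, "ty": 22, "tz": 0, "rx": 0, "ry": 0, "rz": 0, "fingers": 20}
    - {"tx": 15, "ty": 15, "tz": 0, "rx": 0, "ry": 0, "rz": 0, "fingers": 20}
    - {"tx": 7, "ty": 7, "tz": 0, "rx": 0, "ry": 0, "rz": 0, "fingers": 20}
    - {"tx": 0, "ty": 0, "tz": 0, "rx": 0, "ry": 0, "rz": 0, "fingers": 20}
    - {"tx": 0, "ty": 0, "tz": 0, "rx": 0, "ry": 0, "rz": 0, "fingers": 20}
    - {"tx": 0, "ty": 0, "tz": 0, "rx": 0, "ry": 0, "rz": 0, "fingers": 20}
    - {"tx": 0, "ty": 0, "tz": 0, "rx": 0, "ry": 0, "rz": 0, "fingers": 20}

```text
t: 10.1
eef_pos: [597.0, -10.5, 176.2]
eef_rot: [-3.141, 0.001, 2.066]
wrist_force: [0.5, 0.2, -0.1]
finger_gap: 31.0
```

```bash
python3 - <<'E'
from h import *
s=st();delta(597,-8.6,143)
im=snap('side','s7');cv2.imwrite('pics/s7c.png',grid(im,300,120,130,150,4,10))
E
```

```text
t 10.1 pos [597.  -10.5 176.2] rot [-180.     0.   118.4] jaw 28.399809224238794 F [ 0.5  0.2 -0.1] M [-0.02 -0.01  0.03] gap 31.0 j [ 0.41  0.4  -0.6   1.72  0.25  1.1   0.23]
tx 1.6 ty 0.9 tz 33.2
```

View pics/s7c.png

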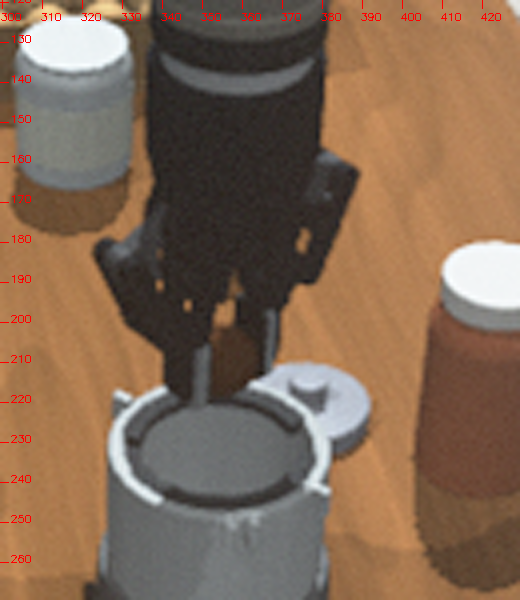

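jog_arm:
  rows:
    - {"tx": 2, "ty": 1, "tz": 5, "rx": 0, "ry": 0, "rz": 0, "fingers": 20}
    - {"tx": 0, "ty": 0, "tz": 8, "rx": 0, "ry": 0, "rz": 0, "fingers": 20}
    - {"tx": 0, "ty": 0, "tz": 8, "rx": 0, "ry": 0, "rz": 0, "fingers": 20}
    - {"tx": 0, "ty": 0, "tz": 8, "rx": 0, "ry": 0, "rz": 0, "fingers": 20}
    - {"tx": 0, "ty": 0, "tz": 4, "rx": 0, "ry": 0, "rz": 0, "fingers": 20}
    - {"tx": 0, "ty": 0, "tz": 0, "rx": 0, "ry": 0, "rz": 0, "fingers": 20}
    - {"tx": 0, "ty": 0, "tz": 0, "rx": 0, "ry": 0, "rz": 0, "fingers": 45}
    - {"tx": 0, "ty": 0, "tz": 0, "rx": 0, "ry": 0, "rz": 0, "fingers": 45}

```text
t: 10.95
eef_pos: [597.5, -6.3, 143.7]
eef_rot: [3.141, 0.001, 2.069]
wrist_force: [-0.3, 0.2, 0.2]
finger_gap: 39.2
```

jog_arm:
  rows:
    - {"tx": 0, "ty": 0, "tz": 0, "rx": 0, "ry": 0, "rz": 0, "fingers": 45}
    - {"tx": 0, "ty": 0, "tz": 0, "rx": 0, "ry": 0, "rz": 0, "fingers": 45}
    - {"tx": 0, "ty": 0, "tz": -10, "rx": 0, "ry": 0, "rz": 0, "fingers": 45}
    - {"tx": 0, "ty": 0, "tz": -20, "rx": 0, "ry": 0, "rz": 0, "fingers": 45}
    - {"tx": 0, "ty": 0, "tz": -30, "rx": 0, "ry": 0, "rz": 0, "fingers": 45}
    - {"tx": 0, "ty": 0, "tz": -20, "rx": 0, "ry": 0, "rz": 0, "fingers": 60}
    - {"tx": 0, "ty": 0, "tz": 0, "rx": 0, "ry": 0, "rz": 0, "fingers": 100}
    - {"tx": 0, "ty": 0, "tz": 0, "rx": 0, "ry": 0, "rz": 0, "fingers": 100}

```text
t: 11.75
eef_pos: [597.2, -6.4, 223.9]
eef_rot: [3.141, 0.001, 2.069]
wrist_force: [-0.1, 0.3, 0.2]
finger_gap: 78.1
```

```bash
python3 - <<'E'
from h import *
s=st();delta(427.7,271.3)
im=snap('side','s8');cv2.imwrite('pics/s8c.png',grid(im,300,120,130,150,4,10))
E
```

```text
t 11.75 pos [597.2  -6.4 223.9] rot [180.    0.  118.5] jaw 28.548164435178776 F [-0.1  0.3  0.2] M [ 0.02  0.03 -0.02] gap 78.1 j [ 0.42  0.36 -0.61  1.66  0.22  1.19  0.25]
tx 324.9 ty -16.2 tz None
```

View pics/s8c.png

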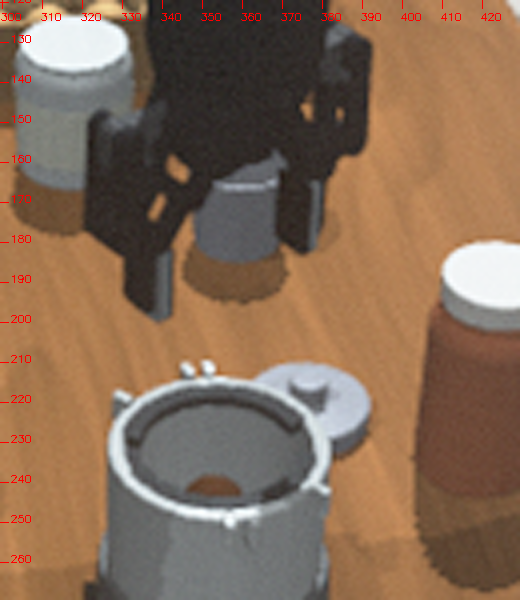

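The lime is in the cup, visible at (353,241). Next is the steel lid.

jog_arm:
  rows:
    - {"tx": 20, "ty": -1, "tz": 0, "rx": 0, "ry": 0, "rz": 0, "fingers": 100}
    - {"tx": 40, "ty": -2, "tz": 0, "rx": 0, "ry": 0, "rz": 0, "fingers": 100}
    - {"tx": 45, "ty": -2, "tz": 0, "rx": 0, "ry": 0, "rz": 0, "fingers": 100}
    - {"tx": 45, "ty": -2, "tz": 0, "rx": 0, "ry": 0, "rz": 0, "fingers": 100}
    - {"tx": 45, "ty": -2, "tz": 10, "rx": 0, "ry": 0, "rz": 0, "fingers": 100}
    - {"tx": 45, "ty": -2, "tz": 15, "rx": 0, "ry": 0, "rz": 0, "fingers": 100}
    - {"tx": 45, "ty": -2, "tz": 15, "rx": 0, "ry": 0, "rz": 0, "fingers": 100}
    - {"tx": 30, "ty": -2, "tz": 15, "rx": 0, "ry": 0, "rz": 0, "fingers": 100}

```text
t: 12.6
eef_pos: [429.0, 266.6, 167.3]
eef_rot: [-3.14, -0.001, 2.074]
wrist_force: [1.1, -0.2, -0.3]
finger_gap: 85.3
```

jog_arm:
  rows:
    - {"tx": 10, "ty": -1, "tz": 20, "rx": 0, "ry": 0, "rz": -4, "fingers": 100}
    - {"tx": 0, "ty": 0, "tz": 20, "rx": 0, "ry": 0, "rz": -4, "fingers": 100}
    - {"tx": 0, "ty": 0, "tz": 15, "rx": 0, "ry": 0, "rz": 0, "fingers": 80}
    - {"tx": 0, "ty": 0, "tz": 5, "rx": 0, "ry": 0, "rz": 0, "fingers": 60}
    - {"tx": 0, "ty": 0, "tz": 0, "rx": 0, "ry": 0, "rz": 0, "fingers": 60}
    - {"tx": 0, "ty": 0, "tz": 0, "rx": 0, "ry": 0, "rz": 0, "fingers": 60}
    - {"tx": 0, "ty": 0, "tz": 0, "rx": 0, "ry": 0, "rz": 0, "fingers": 60}
    - {"tx": 0, "ty": 0, "tz": 0, "rx": 0, "ry": 0, "rz": 0, "fingers": 60}

```text
t: 13.4
eef_pos: [428.3, 271.6, 109.0]
eef_rot: [3.14, 0.0, 2.208]
wrist_force: [-0.9, -0.2, 0.3]
finger_gap: 51.3
```

```bash
python3 - <<'E'
from h import *
s=st();delta(427.7,271.3,30)
im=snap('side','s9');cv2.imwrite('pics/s9c.png',grid(im,190,100,130,150,4,10))
im=snap('top','t9');cv2.imwrite('pics/t9c.png',grid(im,180,230,130,110,5,10))
E
```

```text
t 13.4 pos [428.3 271.6 109. ] rot [179.9   0.  126.5] jaw 36.50907504102915 F [-0.9 -0.2  0.3] M [-0.03  0.04 -0.06] gap 51.3 j [-0.    0.36 -0.77  1.99  0.31  0.92 -0.3 ]
tx 0.1 ty -0.6 tz 79.0
```

View pics/s9c.png

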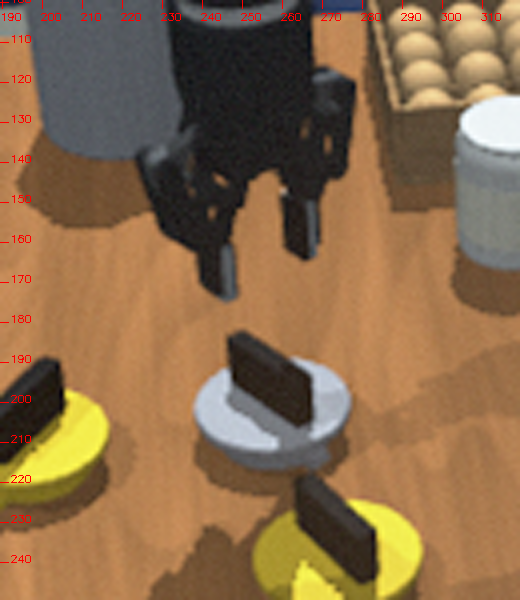

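View pics/t9c.png

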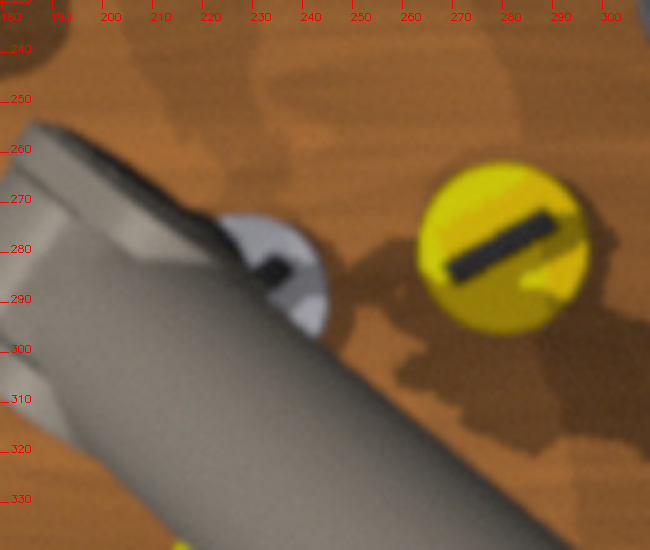

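The gripper is over the steel lid with the tips at (246,174) and (264,164), straddling the wing. I'll check the tip height, then descend.

```bash
python3 - <<'E'
from h import *
s=bot.get_state();g=s['finger_gap']/2
y=s['eef_rot'][2];x=np.array([np.cos(y),np.sin(y)]);j=np.array([np.sin(y),-np.cos(y)]);c=s['eef_pos'][:2]
for h in(85,95,105,115,125):
    print(h,[proj('side',[*(c+q*g*j-11*x),h]).round(1).tolist() for q in(-1,1)])
E
```

```text
85 [[250.4, 185.3], [267.6, 176.0]]
95 [[250.0, 181.6], [267.4, 172.4]]
105 [[249.7, 177.9], [267.1, 168.8]]
115 [[249.4, 174.2], [266.9, 165.1]]
125 [[249.0, 170.4], [266.6, 161.3]]
```

jog_arm:
  rows:
    - {"tx": 0, "ty": 0, "tz": 10, "rx": 0, "ry": 0, "rz": 0, "fingers": 60}
    - {"tx": 0, "ty": 0, "tz": 15, "rx": 0, "ry": 0, "rz": 0, "fingers": 60}
    - {"tx": 0, "ty": 0, "tz": 15, "rx": 0, "ry": 0, "rz": 0, "fingers": 60}
    - {"tx": 0, "ty": 0, "tz": 10, "rx": 0, "ry": 0, "rz": 0, "fingers": 50}
    - {"tx": 0, "ty": 0, "tz": 8, "rx": 0, "ry": 0, "rz": 0, "fingers": 45}
    - {"tx": 0, "ty": 0, "tz": 6, "rx": 0, "ry": 0, "rz": 0, "fingers": 40}
    - {"tx": 0, "ty": 0, "tz": 2, "rx": 0, "ry": 0, "rz": 0, "fingers": 40}
    - {"tx": 0, "ty": 0, "tz": 0, "rx": 0, "ry": 0, "rz": 0, "fingers": 40}

```text
t: 14.3
eef_pos: [427.7, 271.5, 42.1]
eef_rot: [-3.141, -0.0, 2.209]
wrist_force: [0.0, 0.2, 0.3]
finger_gap: 34.2
```

```bash
python3 - <<'E'
from h import *
s=st();delta(427.7,271.3,30)
im=snap('side','s10');cv2.imwrite('pics/s10c.png',grid(im,200,140,110,95,6,10))
E
```

```text
t 14.3 pos [427.7 271.5  42.1] rot [-180.    -0.   126.6] jaw 36.55993578603626 F [0.  0.2 0.3] M [ 0.06 -0.04  0.  ] gap 34.2 j [-0.06  0.46 -0.71  2.04  0.42  0.79 -0.39]
tx -0.2 ty -0.1 tz 12.1
```

View pics/s10c.png

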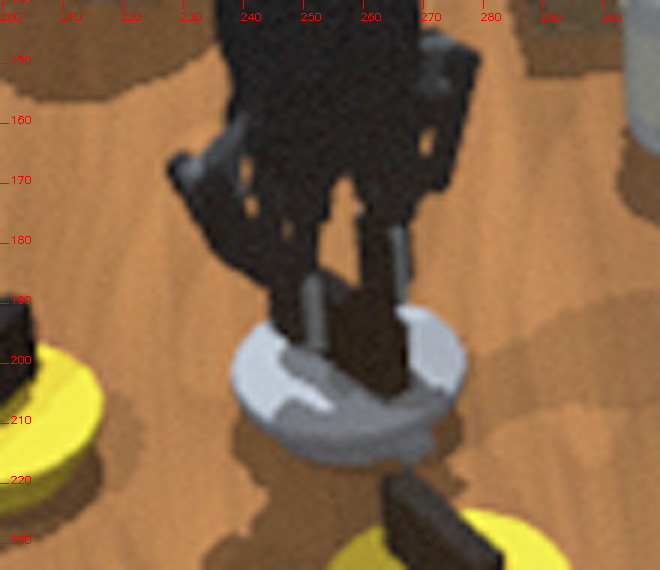

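jog_arm:
  rows:
    - {"tx": 0, "ty": 0, "tz": 5, "rx": 0, "ry": 0, "rz": 0, "fingers": 40}
    - {"tx": 0, "ty": 0, "tz": 5, "rx": 0, "ry": 0, "rz": 0, "fingers": 40}
    - {"tx": 0, "ty": 0, "tz": 3, "rx": 0, "ry": 0, "rz": 0, "fingers": 40}
    - {"tx": 0, "ty": 0, "tz": 0, "rx": 0, "ry": 0, "rz": 0, "fingers": 40}
    - {"tx": 0, "ty": 0, "tz": 0, "rx": 0, "ry": 0, "rz": 0, "fingers": 35}
    - {"tx": 0, "ty": 0, "tz": 0, "rx": 0, "ry": 0, "rz": 0, "fingers": 30}
    - {"tx": 0, "ty": 0, "tz": 0, "rx": 0, "ry": 0, "rz": 0, "fingers": 25}
    - {"tx": 0, "ty": 0, "tz": 0, "rx": 0, "ry": 0, "rz": 0, "fingers": 20}

```text
t: 15.15
eef_pos: [427.9, 271.7, 29.4]
eef_rot: [3.141, 0.0, 2.209]
wrist_force: [0.4, 0.8, 0.1]
finger_gap: 17.5
```

```bash
python3 - <<'E'
from h import *
s=st();delta(427.7,271.3,30)
im=snap('side','s11');cv2.imwrite('pics/s11c.png',grid(im,200,140,110,95,6,10))
E
```

```text
t 15.15 pos [427.9 271.7  29.4] rot [180.    0.  126.6] jaw 36.550611011757354 F [0.4 0.8 0.1] M [ 0.05 -0.06  0.  ] gap 17.5 j [-0.08  0.48 -0.7   2.04  0.44  0.77 -0.4 ]
tx -0.1 ty -0.4 tz -0.6
```

View pics/s11c.png

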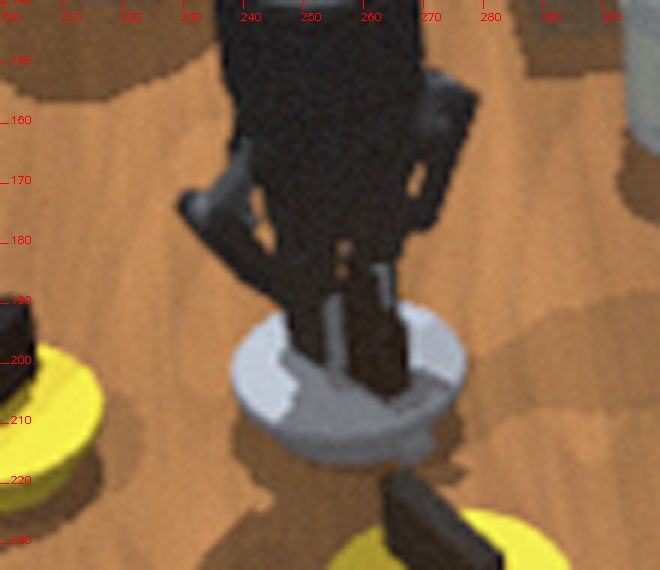

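The tips are near the wing's foot, just above the cap, with no contact force. I'll close and grip.

jog_arm:
  rows:
    - {"tx": 0, "ty": 0, "tz": 0, "rx": 0, "ry": 0, "rz": 0, "fingers": 15}
    - {"tx": 0, "ty": 0, "tz": 0, "rx": 0, "ry": 0, "rz": 0, "fingers": 10}
    - {"tx": 0, "ty": 0, "tz": 0, "rx": 0, "ry": 0, "rz": 0, "fingers": 5}
    - {"tx": 0, "ty": 0, "tz": 0, "rx": 0, "ry": 0, "rz": 0, "fingers": 0}
    - {"tx": 0, "ty": 0, "tz": 0, "rx": 0, "ry": 0, "rz": 0, "fingers": 0}
    - {"tx": 0, "ty": 0, "tz": 0, "rx": 0, "ry": 0, "rz": 0, "fingers": 0}
    - {"tx": 0, "ty": 0, "tz": 0, "rx": 0, "ry": 0, "rz": 0, "fingers": 0}
    - {"tx": 0, "ty": 0, "tz": 0, "rx": 0, "ry": 0, "rz": 0, "fingers": 0}

```text
t: 16.0
eef_pos: [428.2, 271.9, 29.7]
eef_rot: [3.14, 0.0, 2.209]
wrist_force: [0.2, 0.9, 5.3]
finger_gap: 12.8
```

jog_arm:
  rows:
    - {"tx": 0, "ty": 0, "tz": -5, "rx": 0, "ry": 0, "rz": 0, "fingers": 0}
    - {"tx": 0, "ty": 0, "tz": -10, "rx": 0, "ry": 0, "rz": 0, "fingers": 0}
    - {"tx": 0, "ty": 0, "tz": -20, "rx": 0, "ry": 0, "rz": 0, "fingers": 0}
    - {"tx": 0, "ty": 0, "tz": -25, "rx": 0, "ry": 0, "rz": 0, "fingers": 0}
    - {"tx": 0, "ty": 0, "tz": -25, "rx": 0, "ry": 0, "rz": 0, "fingers": 0}
    - {"tx": 0, "ty": 0, "tz": -15, "rx": 0, "ry": 0, "rz": 0, "fingers": 0}
    - {"tx": 0, "ty": 0, "tz": 0, "rx": 0, "ry": 0, "rz": 0, "fingers": 0}
    - {"tx": 0, "ty": 0, "tz": 0, "rx": 0, "ry": 0, "rz": 0, "fingers": 0}

```text
t: 16.8
eef_pos: [427.3, 270.7, 128.7]
eef_rot: [-3.14, 0.0, 2.208]
wrist_force: [0.2, 0.1, -1.2]
finger_gap: 12.9
```

```bash
python3 - <<'E'
from h import *
s=st();delta(597,-8.6,220)
im=snap('side','s12');cv2.imwrite('pics/s12c.png',grid(im,200,90,110,120,5,10))
E
```

```text
t 16.8 pos [427.3 270.7 128.7] rot [-179.9    0.   126.5] jaw 36.53214375021997 F [ 0.2  0.1 -1.2] M [-0.02  0.03 -0.  ] gap 12.9 j [ 0.02  0.33 -0.79  1.97  0.28  0.96 -0.27]
tx -325.5 ty -29.9 tz -91.3
```

View pics/s12c.png

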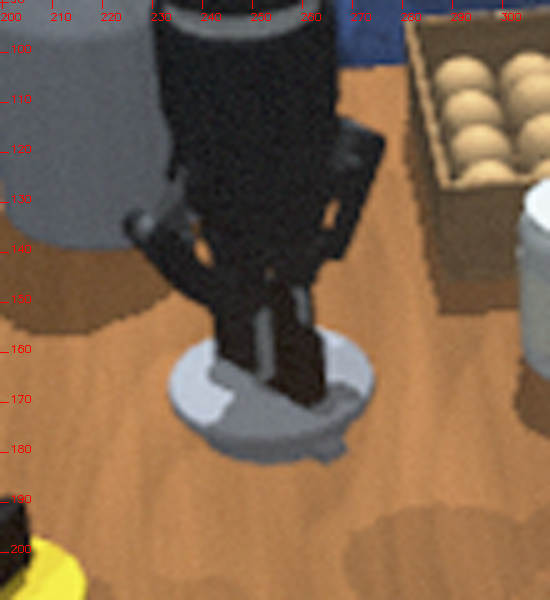

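The lid is held level, with a 12.9 mm gap on the 14 mm wing. The TCP sits 29.5 mm above the lid's underside, so the seated TCP z should be about 153.5. I'll carry it high to the grinder.

jog_arm:
  rows:
    - {"tx": 0, "ty": 0, "tz": -20, "rx": 0, "ry": 0, "rz": 0, "fingers": 0}
    - {"tx": -20, "ty": -2, "tz": -30, "rx": 0, "ry": 0, "rz": 0, "fingers": 0}
    - {"tx": -35, "ty": -3, "tz": -21, "rx": 0, "ry": 0, "rz": 0, "fingers": 0}
    - {"tx": -40, "ty": -4, "tz": 0, "rx": 0, "ry": 0, "rz": 0, "fingers": 0}
    - {"tx": -40, "ty": -4, "tz": 0, "rx": 0, "ry": 0, "rz": 0, "fingers": 0}
    - {"tx": -40, "ty": -4, "tz": 0, "rx": 0, "ry": 0, "rz": 0, "fingers": 0}
    - {"tx": -40, "ty": -4, "tz": 0, "rx": 0, "ry": 0, "rz": 0, "fingers": 0}
    - {"tx": -40, "ty": -4, "tz": 0, "rx": 0, "ry": 0, "rz": 0, "fingers": 0}

```text
t: 17.65
eef_pos: [559.1, 49.9, 198.5]
eef_rot: [-3.139, -0.002, 2.209]
wrist_force: [-0.1, 0.7, -1.5]
finger_gap: 13.0
```

jog_arm:
  rows:
    - {"tx": -35, "ty": -3, "tz": 0, "rx": 0, "ry": 0, "rz": 0, "fingers": 0}
    - {"tx": -25, "ty": -2, "tz": 0, "rx": 0, "ry": 0, "rz": 0, "fingers": 0}
    - {"tx": -10, "ty": 0, "tz": 0, "rx": 0, "ry": 0, "rz": -5, "fingers": 0}
    - {"tx": 0, "ty": 0, "tz": 0, "rx": 0, "ry": 0, "rz": -8, "fingers": 0}
    - {"tx": 0, "ty": 0, "tz": 0, "rx": 0, "ry": 0, "rz": -8, "fingers": 0}
    - {"tx": 0, "ty": 0, "tz": 0, "rx": 0, "ry": 0, "rz": -8, "fingers": 0}
    - {"tx": 0, "ty": 0, "tz": 0, "rx": 0, "ry": 0, "rz": -8, "fingers": 0}
    - {"tx": 0, "ty": 0, "tz": 0, "rx": 0, "ry": 0, "rz": -8, "fingers": 0}

```text
t: 18.45
eef_pos: [596.0, -7.6, 198.2]
eef_rot: [-3.141, -0.004, 3.0]
wrist_force: [-0.4, -0.1, -1.8]
finger_gap: 13.0
```

jog_arm:
  rows:
    - {"tx": 0, "ty": 0, "tz": 0, "rx": 0, "ry": 0, "rz": -5, "fingers": 0}
    - {"tx": 0, "ty": 0, "tz": 0, "rx": 0, "ry": 0, "rz": -2.5, "fingers": 0}
    - {"tx": 0, "ty": 0, "tz": 0, "rx": 0, "ry": 0, "rz": 0, "fingers": 0}
    - {"tx": 0, "ty": 0, "tz": 0, "rx": 0, "ry": 0, "rz": 0, "fingers": 0}
    - {"tx": 0, "ty": 0, "tz": 0, "rx": 0, "ry": 0, "rz": 0, "fingers": 0}
    - {"tx": 0, "ty": 0, "tz": 0, "rx": 0, "ry": 0, "rz": 0, "fingers": 0}
    - {"tx": 0, "ty": 0, "tz": 0, "rx": 0, "ry": 0, "rz": 0, "fingers": 0}
    - {"tx": 0, "ty": 0, "tz": 0, "rx": 0, "ry": 0, "rz": 0, "fingers": 0}

```text
t: 19.25
eef_pos: [597.1, -7.5, 200.3]
eef_rot: [-3.141, 0.0, 3.125]
wrist_force: [0.3, -0.1, -1.4]
finger_gap: 13.1
```

```bash
python3 - <<'E'
from h import *
s=st();delta(597,-8.6,180)
im=snap('side','s13');cv2.imwrite('pics/s13c.png',grid(im,300,130,110,150,4,10))
im=snap('top','t13');cv2.imwrite('pics/t13c.png',grid(im,290,170,90,90,6,10))
E
```

```text
t 19.25 pos [597.1  -7.5 200.3] rot [-180.    0.  179.] jaw 89.04259928219571 F [ 0.3 -0.1 -1.4] M [ 0.01 -0.03 -0.06] gap 13.1 j [ 0.57  0.43 -0.83  1.69  0.34  1.18  1.21]
tx 0.1 ty -1.1 tz 20.3
```

View pics/s13c.png

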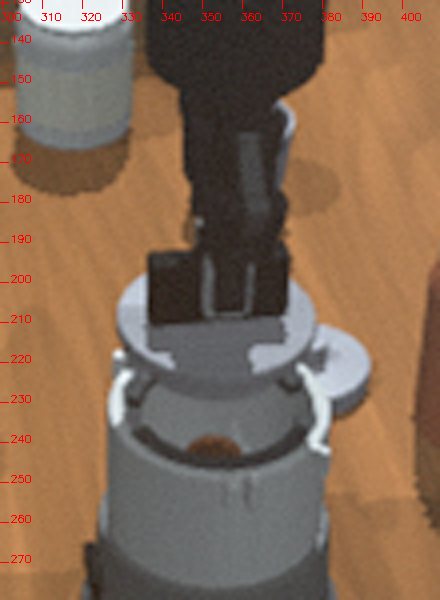

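View pics/t13c.png

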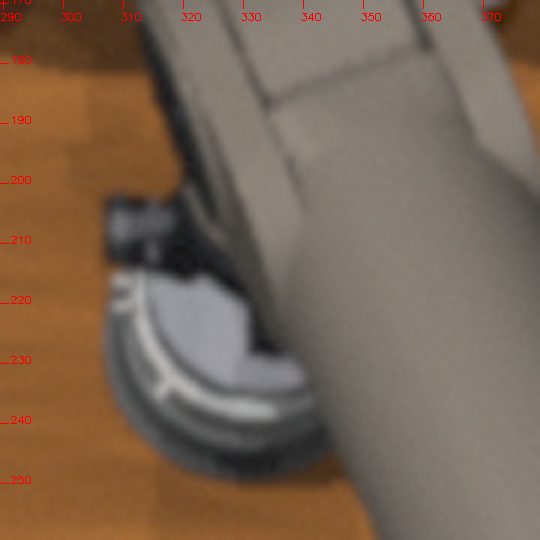

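The lid is over the mouth with its wing along the gap axis, and the lime shows in the cup at (354,242). I'll lower to about 12 mm above the collar and compare the centres.

jog_arm:
  rows:
    - {"tx": 0, "ty": -1, "tz": 5, "rx": 0, "ry": 0, "rz": 0, "fingers": 0}
    - {"tx": 0, "ty": 0, "tz": 6, "rx": 0, "ry": 0, "rz": 0, "fingers": 0}
    - {"tx": 0, "ty": 0, "tz": 5, "rx": 0, "ry": 0, "rz": 0, "fingers": 0}
    - {"tx": 0, "ty": 0, "tz": 2, "rx": 0, "ry": 0, "rz": 0, "fingers": 0}
    - {"tx": 0, "ty": 0, "tz": 0, "rx": 0, "ry": 0, "rz": 0, "fingers": 0}
    - {"tx": 0, "ty": 0, "tz": 0, "rx": 0, "ry": 0, "rz": 0, "fingers": 0}
    - {"tx": 0, "ty": 0, "tz": 0, "rx": 0, "ry": 0, "rz": 0, "fingers": 0}
    - {"tx": 0, "ty": 0, "tz": 0, "rx": 0, "ry": 0, "rz": 0, "fingers": 0}

```text
t: 20.15
eef_pos: [597.3, -8.5, 182.5]
eef_rot: [-3.141, 0.001, 3.125]
wrist_force: [-0.5, 1.1, -1.3]
finger_gap: 13.1
```

```bash
python3 - <<'E'
from h import *
s=st();delta(597,-8.6,180)
im=snap('side','s14')
c=s['eef_pos']; cv2.imwrite('pics/s14c.png',grid(im,315,170,80,90,8,5))
def circ(x,y,z,r):
    return np.array([proj('side',[x+r*np.cos(a),y+r*np.sin(a),z]) for a in np.linspace(0,2*np.pi,181)])
for nm,C in(('cap top',circ(c[0],c[1],c[2]-29.5+24,46)),('cap bot',circ(c[0],c[1],c[2]-29.5+16,46)),('cuprim142',circ(597,-8.6,141,53))):
    print(nm,C.min(0).round(1),C.max(0).round(1))
E
```

```text
t 20.15 pos [597.3  -8.5 182.5] rot [-180.    0.  179.] jaw 89.04750203129481 F [-0.5  1.1 -1.3] M [0.01 0.01 0.03] gap 13.1 j [ 0.57  0.45 -0.82  1.71  0.35  1.15  1.2 ]
tx 0.3 ty -0.1 tz 2.5
cap top [329.7 200.3] [379.5 231.2]
cap bot [329.6 203.6] [379.2 234.6]
cuprim142 [325.6 213. ] [381.8 248.9]
```

View pics/s14c.png

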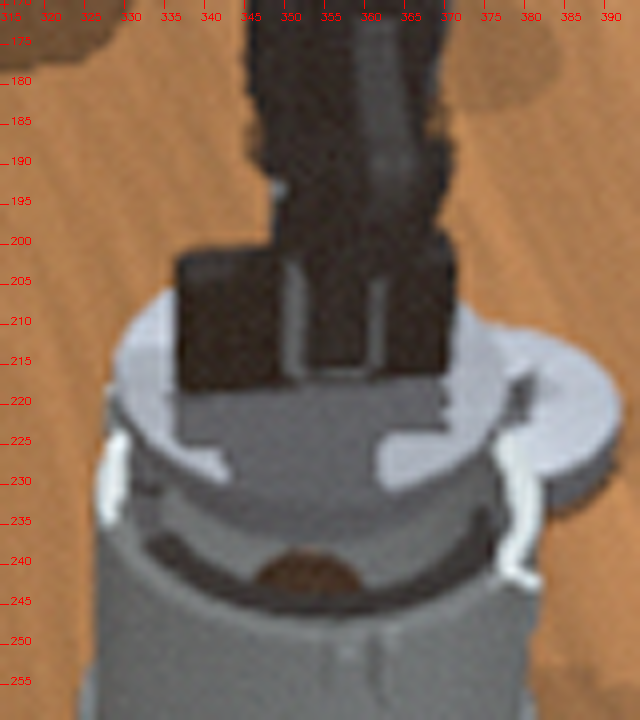

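```bash
python3 - <<'E'
from h import *
im=cv2.imread('pics/s14.png').astype(int); im0=cv2.imread('pics/side0.png').astype(int)
# blue minus red separates steel from wood
d=im[...,0]-im[...,2]
for y in(212,214,215,216,217,218): print(y,d[y,322:336].tolist())
d0=im0[...,0]-im0[...,2]
for y in(230,232,234,250): print('rim',y,d0[y,320:332].tolist(),d0[y,376:390].tolist())
print('pred wing',[proj('side',[597.3+a,-8.5-7,z]).round(1).tolist() for a in(-32,32) for z in(182.5-29.5+58,182.5-29.5+24)])
v=im.max(2)
for y in(206,210,214): print('wing',y,v[y,332:342].tolist(),v[y,366:378].tolist())
for z in (120,140): print(proj('side',[597-53,-8.6,z]),proj('side',[597+53,-8.6,z]))
E
```

```text
212 [-92, -94, -91, -96, -96, -98, -95, -90, -15, 20, 23, 23, 22, 22]
214 [-95, -90, -89, -93, -93, -96, -95, -23, 17, 20, 18, 19, 17, 20]
215 [-94, -93, -92, -91, -96, -97, -94, -11, 21, 18, 19, 15, 17, 18]
216 [-96, -94, -93, -92, -93, -96, -89, -7, 21, 17, 16, 17, 15, 17]
217 [-99, -94, -92, -94, -94, -101, -77, -10, 17, 17, 16, 17, 16, 19]
218 [-99, -94, -90, -93, -95, -88, -26, 5, 14, 15, 14, 17, 17, 17]
rim 230 [-86, -87, -90, -92, -92, -97, -71, 1, 12, 9, 14, 2] [3, 0, 12, 10, 9, 10, 10, 2, 1, 2, 1, 2, -2, -26]
rim 232 [-87, -91, -87, -88, -95, -99, -50, 13, 11, 8, 13, 6] [3, 1, 9, 8, 9, 9, 16, 4, 4, 0, -17, -36, -49, -73]
rim 234 [-87, -86, -89, -89, -94, -100, -64, 8, 10, 8, 9, 11] [6, 5, 6, 14, 9, 12, 5, -44, -50, -53, -70, -84, -93, -100]
rim 250 [-90, -88, -86, -82, -86, -96, -58, -5, 0, 3, 0, 2] [1, 3, 1, 5, -7, -62, -93, -89, -86, -83, -83, -83, -89, -87]
pred wing [[338.6, 204.5], [338.2, 219.2], [373.4, 201.2], [372.3, 215.9]]
wing 206 [179, 178, 177, 183, 143, 47, 48, 52, 49, 53] [49, 51, 49, 45, 50, 55, 149, 186, 180, 178, 174, 181]
wing 210 [213, 219, 217, 219, 163, 55, 43, 52, 51, 51] [50, 46, 51, 48, 46, 78, 160, 196, 183, 177, 181, 186]
wing 214 [187, 187, 185, 192, 136, 41, 48, 47, 47, 49] [45, 51, 46, 50, 42, 107, 170, 187, 183, 181, 183, 188]
[325.93079848 241.45114312] [380.2798716  235.95950392]
[326.00453847 233.40719587] [380.98568965 227.94847588]
```

Against the rim, the lid sits about 2.5–3 mm towards -x (cap edge at px 328.8 against 329.6 predicted, wing ends about 1.5–2 px left). y and yaw agree within tolerance. I'll shift +x by 2.5 mm and lower gently.

jog_arm:
  rows:
    - {"tx": -2.5, "ty": 0, "tz": 0, "rx": 0, "ry": 0, "rz": 0, "fingers": 0}
    - {"tx": 0, "ty": 0, "tz": 4, "rx": 0, "ry": 0, "rz": 0, "fingers": 0}
    - {"tx": 0, "ty": 0, "tz": 4, "rx": 0, "ry": 0, "rz": 0, "fingers": 0}
    - {"tx": 0, "ty": 0, "tz": 3, "rx": 0, "ry": 0, "rz": 0, "fingers": 0}
    - {"tx": 0, "ty": 0, "tz": 2, "rx": 0, "ry": 0, "rz": 0, "fingers": 0}
    - {"tx": 0, "ty": 0, "tz": 2, "rx": 0, "ry": 0, "rz": 0, "fingers": 0}
    - {"tx": 0, "ty": 0, "tz": 0, "rx": 0, "ry": 0, "rz": 0, "fingers": 0}
    - {"tx": 0, "ty": 0, "tz": 0, "rx": 0, "ry": 0, "rz": 0, "fingers": 0}

```text
t: 21.0
eef_pos: [599.7, -8.5, 167.3]
eef_rot: [-3.141, 0.0, 3.125]
wrist_force: [0.6, 0.6, -1.3]
finger_gap: 13.0
```

jog_arm:
  rows:
    - {"tx": 0, "ty": 0, "tz": 2, "rx": 0, "ry": 0, "rz": 0, "fingers": 0}
    - {"tx": 0, "ty": 0, "tz": 2, "rx": 0, "ry": 0, "rz": 0, "fingers": 0}
    - {"tx": 0, "ty": 0, "tz": 1, "rx": 0, "ry": 0, "rz": 0, "fingers": 0}
    - {"tx": 0, "ty": 0, "tz": 1, "rx": 0, "ry": 0, "rz": 0, "fingers": 0}
    - {"tx": 0, "ty": 0, "tz": 0, "rx": 0, "ry": 0, "rz": 0, "fingers": 0}
    - {"tx": 0, "ty": 0, "tz": 0, "rx": 0, "ry": 0, "rz": 0, "fingers": 0}
    - {"tx": 0, "ty": 0, "tz": 0, "rx": 0, "ry": 0, "rz": 0, "fingers": 0}
    - {"tx": 0, "ty": 0, "tz": 0, "rx": 0, "ry": 0, "rz": 0, "fingers": 0}

```text
t: 21.8
eef_pos: [599.7, -8.6, 161.3]
eef_rot: [-3.141, 0.0, 3.125]
wrist_force: [-0.6, -0.1, -1.3]
finger_gap: 12.8
```

```bash
python3 - <<'E'
from h import *
s=st()
im=snap('side','s15'); cv2.imwrite('pics/s15c.png',grid(im,315,170,80,90,8,5))
E
```

```text
t 21.8 pos [599.7  -8.6 161.3] rot [-180.    0.  179.] jaw 89.04706110365154 F [-0.6 -0.1 -1.3] M [-0.01  0.01  0.01] gap 12.8 j [ 0.55  0.47 -0.81  1.72  0.38  1.11  1.18]
```

View pics/s15c.png

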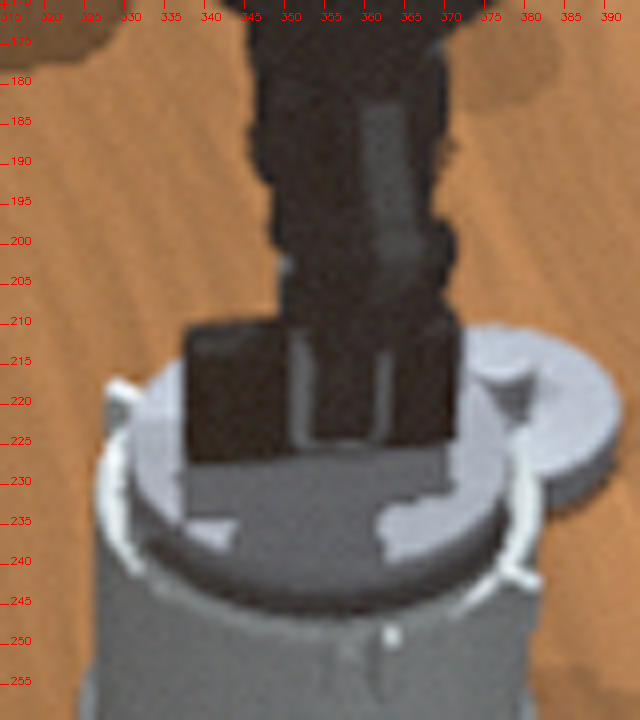

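There's no contact force with the underside about 8 mm below the collar top, so the lugs are going down through the gaps. I'll continue until it seats.

jog_arm:
  rows:
    - {"tx": 0, "ty": 0, "tz": 2, "rx": 0, "ry": 0, "rz": 0, "fingers": 0}
    - {"tx": 0, "ty": 0, "tz": 1, "rx": 0, "ry": 0, "rz": 0, "fingers": 0}
    - {"tx": 0, "ty": 0, "tz": 1, "rx": 0, "ry": 0, "rz": 0, "fingers": 0}
    - {"tx": 0, "ty": 0, "tz": 1, "rx": 0, "ry": 0, "rz": 0, "fingers": 0}
    - {"tx": 0, "ty": 0, "tz": 1, "rx": 0, "ry": 0, "rz": 0, "fingers": 0}
    - {"tx": 0, "ty": 0, "tz": 0, "rx": 0, "ry": 0, "rz": 0, "fingers": 0}
    - {"tx": 0, "ty": 0, "tz": 0, "rx": 0, "ry": 0, "rz": 0, "fingers": 0}
    - {"tx": 0, "ty": 0, "tz": 0, "rx": 0, "ry": 0, "rz": 0, "fingers": 0}

```text
t: 22.65
eef_pos: [599.7, -8.5, 155.4]
eef_rot: [-3.142, 0.0, 3.125]
wrist_force: [0.5, 0.1, -1.8]
finger_gap: 13.0
```

jog_arm:
  rows:
    - {"tx": 0, "ty": 0, "tz": 0.5, "rx": 0, "ry": 0, "rz": 0, "fingers": 0}
    - {"tx": 0, "ty": 0, "tz": 0.5, "rx": 0, "ry": 0, "rz": 0, "fingers": 0}
    - {"tx": 0, "ty": 0, "tz": 0.5, "rx": 0, "ry": 0, "rz": 0, "fingers": 0}
    - {"tx": 0, "ty": 0, "tz": 0.5, "rx": 0, "ry": 0, "rz": 0, "fingers": 0}
    - {"tx": 0, "ty": 0, "tz": 0, "rx": 0, "ry": 0, "rz": 0, "fingers": 0}
    - {"tx": 0, "ty": 0, "tz": 0, "rx": 0, "ry": 0, "rz": 0, "fingers": 0}
    - {"tx": 0, "ty": 0, "tz": 0, "rx": 0, "ry": 0, "rz": 0, "fingers": 0}
    - {"tx": 0, "ty": 0, "tz": 0, "rx": 0, "ry": 0, "rz": 0, "fingers": 0}

```text
t: 23.45
eef_pos: [599.6, -8.6, 153.7]
eef_rot: [-3.141, 0.0, 3.125]
wrist_force: [-3.4, -1.6, 4.4]
finger_gap: 13.4
```

```bash
python3 - <<'E'
from h import *
s=st()
im=snap('side','s16'); cv2.imwrite('pics/s16c.png',grid(im,315,170,80,90,8,5))
E
```

```text
t 23.45 pos [599.6  -8.6 153.7] rot [-180.    0.  179.] jaw 89.04829053633546 F [-3.4 -1.6  4.4] M [-0.13  0.56  0.02] gap 13.4 j [ 0.55  0.48 -0.81  1.73  0.38  1.1   1.18]
```

View pics/s16c.png

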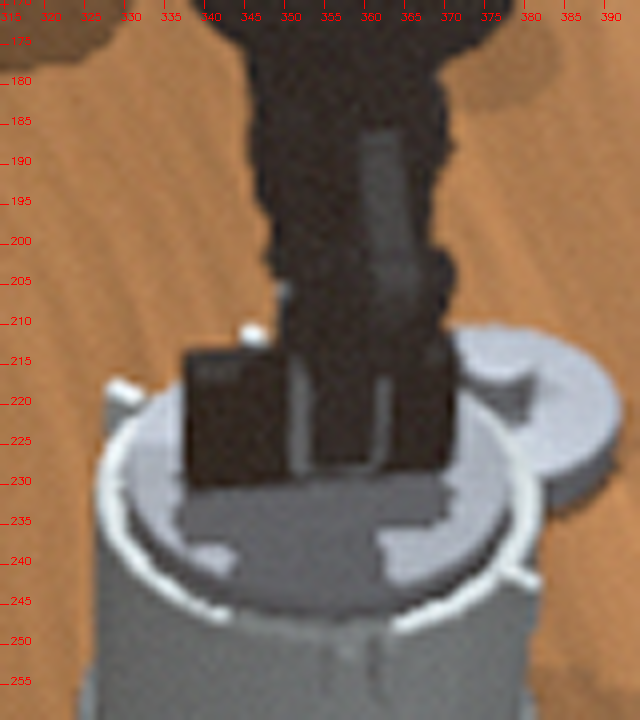

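The lid is seated: contact came at TCP z 153.7 against 153.5 predicted, and the cap is concentric with the rim (331–378 inside 327–382). The wing is at -0.95° and the single ribs at about -45.6°, so I'll turn it clockwise 44.7°, checking partway.

jog_arm:
  rows:
    - {"tx": 0, "ty": 0, "tz": -0.3, "rx": 0, "ry": 0, "rz": 0, "fingers": 0}
    - {"tx": 0, "ty": -0.1, "tz": 0, "rx": 0, "ry": 0, "rz": 3, "fingers": 0}
    - {"tx": 0, "ty": -0.1, "tz": 0, "rx": 0, "ry": 0, "rz": 3, "fingers": 0}
    - {"tx": 0, "ty": -0.1, "tz": 0, "rx": 0, "ry": 0, "rz": 3, "fingers": 0}
    - {"tx": 0, "ty": -0.1, "tz": 0, "rx": 0, "ry": 0, "rz": 3, "fingers": 0}
    - {"tx": 0, "ty": -0.1, "tz": 0, "rx": 0, "ry": 0, "rz": 3, "fingers": 0}
    - {"tx": 0, "ty": 0, "tz": 0, "rx": 0, "ry": 0, "rz": 0, "fingers": 0}
    - {"tx": 0, "ty": 0, "tz": 0, "rx": 0, "ry": 0, "rz": 0, "fingers": 0}

```text
t: 24.3
eef_pos: [600.5, -8.2, 153.8]
eef_rot: [3.14, 0.002, 2.865]
wrist_force: [2.0, 1.3, 0.3]
finger_gap: 13.1
```

```bash
python3 - <<'E'
from h import *
s=st()
im=snap('side','s17'); cv2.imwrite('pics/s17c.png',grid(im,315,170,80,90,8,5))
E
```

```text
t 24.3 pos [600.5  -8.2 153.8] rot [1.799e+02 1.000e-01 1.641e+02] jaw 74.14126760907166 F [2.  1.3 0.3] M [ 0.34 -0.35  0.02] gap 13.1 j [ 0.51  0.46 -0.75  1.73  0.35  1.09  0.94]
```

View pics/s17c.png

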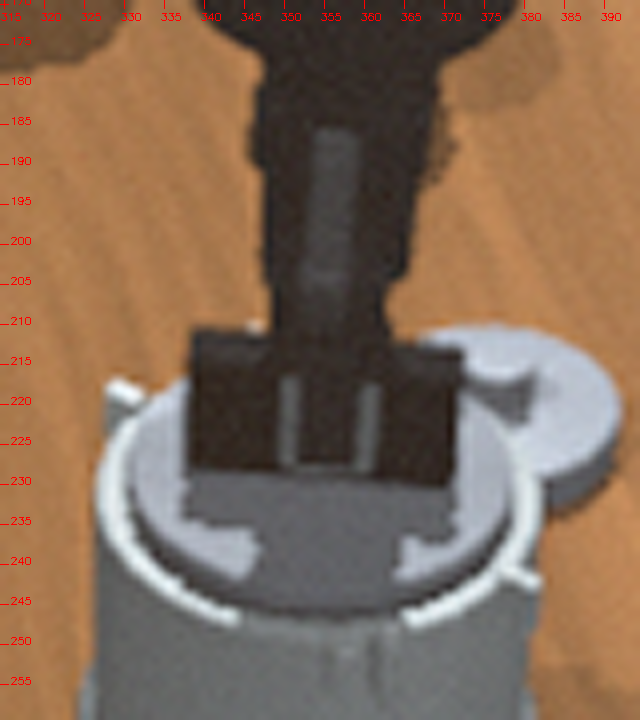

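The wing has turned 15° and forces are small, so I'll carry on.

jog_arm:
  rows:
    - {"tx": 0, "ty": -0.1, "tz": 0, "rx": 0, "ry": 0, "rz": 4, "fingers": 0}
    - {"tx": 0, "ty": -0.1, "tz": 0, "rx": 0, "ry": 0, "rz": 4, "fingers": 0}
    - {"tx": 0, "ty": -0.1, "tz": 0, "rx": 0, "ry": 0, "rz": 4, "fingers": 0}
    - {"tx": 0, "ty": -0.1, "tz": 0, "rx": 0, "ry": 0, "rz": 4, "fingers": 0}
    - {"tx": 0, "ty": -0.1, "tz": 0, "rx": 0, "ry": 0, "rz": 4, "fingers": 0}
    - {"tx": 0, "ty": -0.1, "tz": 0, "rx": 0, "ry": 0, "rz": 2, "fingers": 0}
    - {"tx": 0, "ty": 0, "tz": 0, "rx": 0, "ry": 0, "rz": 0, "fingers": 0}
    - {"tx": 0, "ty": 0, "tz": 0, "rx": 0, "ry": 0, "rz": 0, "fingers": 0}

```text
t: 25.15
eef_pos: [600.0, -9.0, 153.8]
eef_rot: [3.14, 0.001, 2.481]
wrist_force: [2.9, 2.4, 0.4]
finger_gap: 13.1
```

```bash
python3 - <<'E'
from h import *
s=st()
im=snap('side','s18'); cv2.imwrite('pics/s18c.png',grid(im,315,170,80,90,8,5))
E
```

```text
t 25.15 pos [600.   -9.  153.8] rot [1.799e+02 1.000e-01 1.421e+02] jaw 52.13423907928839 F [2.9 2.4 0.4] M [ 0.45 -0.56  0.08] gap 13.1 j [ 0.46  0.44 -0.67  1.73  0.31  1.07  0.6 ]
```

View pics/s18c.png

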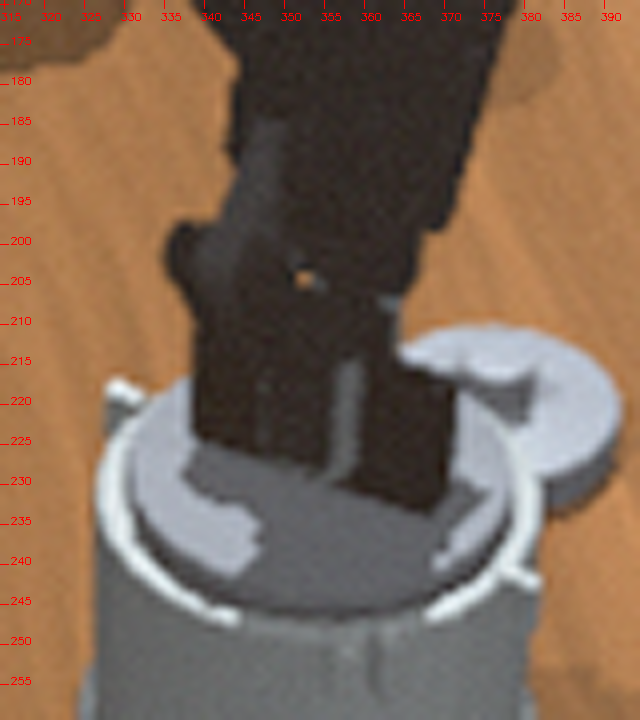

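The spring torque is showing (Mz 0.08). 7.7° remains.

jog_arm:
  rows:
    - {"tx": 0, "ty": -0.1, "tz": 0, "rx": 0, "ry": 0, "rz": 3, "fingers": 0}
    - {"tx": 0, "ty": -0.1, "tz": 0, "rx": 0, "ry": 0, "rz": 3, "fingers": 0}
    - {"tx": 0, "ty": 0, "tz": 0, "rx": 0, "ry": 0, "rz": 1.7, "fingers": 0}
    - {"tx": 0, "ty": 0, "tz": 0, "rx": 0, "ry": 0, "rz": 0, "fingers": 0}
    - {"tx": 0, "ty": 0, "tz": 0, "rx": 0, "ry": 0, "rz": 0, "fingers": 0}
    - {"tx": 0, "ty": 0, "tz": 0, "rx": 0, "ry": 0, "rz": 0, "fingers": 0}
    - {"tx": 0, "ty": 0, "tz": 0, "rx": 0, "ry": 0, "rz": 0, "fingers": 0}
    - {"tx": 0, "ty": 0, "tz": 0, "rx": 0, "ry": 0, "rz": 0, "fingers": 0}

```text
t: 26.0
eef_pos: [599.5, -9.5, 153.8]
eef_rot: [3.141, 0.0, 2.345]
wrist_force: [4.6, 3.2, 1.2]
finger_gap: 13.1
```

```bash
python3 - <<'E'
from h import *
s=st()
im=snap('side','s19'); cv2.imwrite('pics/s19c.png',grid(im,315,170,80,90,8,5))
im=snap('top','t19'); cv2.imwrite('pics/t19c.png',grid(im,290,170,90,90,6,10))
E
```

```text
t 26.0 pos [599.5  -9.5 153.8] rot [180.    0.  134.4] jaw 44.36946986086187 F [4.6 3.2 1.2] M [ 0.64 -0.87  0.17] gap 13.1 j [ 0.44  0.44 -0.64  1.73  0.29  1.07  0.47]
```

View pics/s19c.png

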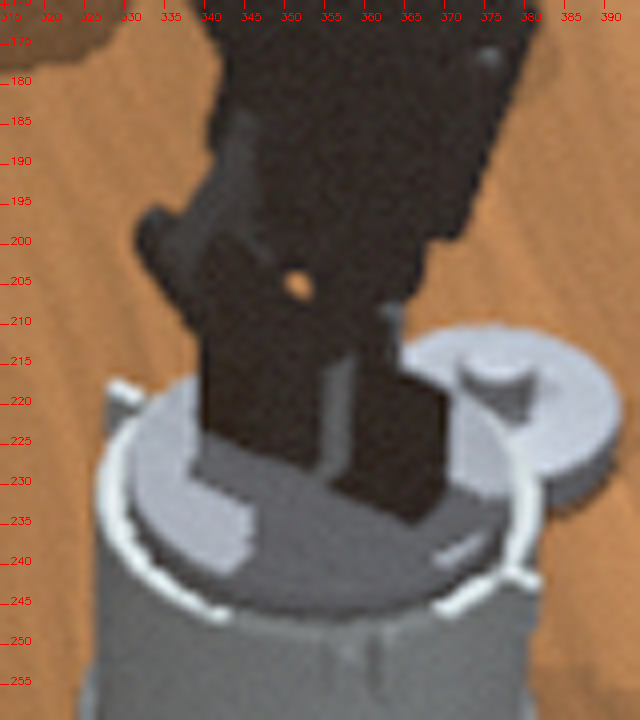

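View pics/t19c.png

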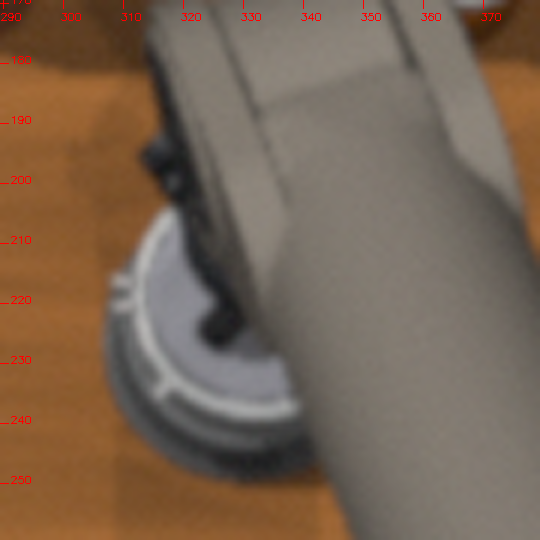

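```bash
python3 - <<'E'
from h import *
a=onz('side',340.1,223.5,148)[:2];b=onz('side',366.4,235.1,148)[:2];e=onz('side',370.4,230.7,148)[:2]
for p,q in((a,b),(b,e)):
    d=q-p;print(np.linalg.norm(d),np.degrees(np.arctan2(d[1],d[0])))
print('wing centre est',(a+e)/2)
im=cv2.imread('pics/side0.png')
E
```

```text
58.72807249745548 -44.205920739860154
15.184839772873277 48.24187743089598
wing centre est [599.64511754  -8.03775812]
```

```bash
python3 - <<'E'
from h import *
def fit(name,x0,x1,ya,yb,z):
    v=cv2.imread(name).max(2).astype(float); P=[]
    for x in range(x0,x1+1):
        col=v[ya:yb,x]; k=np.argmax(np.diff(col)); 
        lo=col[max(k-2,0)];hi=col[min(k+3,len(col)-1)];m=(lo+hi)/2
        for i in range(max(k-2,0),k+3):
            if col[i]<=m<col[i+1]: P.append((x,ya+i+(m-col[i])/(col[i+1]-col[i])));break
    P=np.array(P); c=np.polyfit(P[:,0],P[:,1],1); r=P[:,1]-np.polyval(c,P[:,0]); g=abs(r)<.6; c=np.polyfit(P[g,0],P[g,1],1)
    a=onz('side',x0,np.polyval(c,x0),z)[:2];b=onz('side',x1,np.polyval(c,x1),z)[:2];d=b-a
    print(name,g.sum(),len(P),np.degrees(np.arctan2(d[1],d[0])).round(2),abs(r[g]).max().round(2))
fit('pics/s16.png',341,368,222,236,148)   # jaw 89.05 -> -0.95
fit('pics/s17.png',341,368,222,236,148)   # -15.86
fit('pics/s18.png',342,366,219,240,148)   # -37.9
fit('pics/s19.png',343,364,219,240,148)   # -45.6
E
```

```text
pics/s16.png 19 28 -0.58 0.45
pics/s17.png 18 28 -15.97 0.42
pics/s18.png 4 25 -23.51 0.58
pics/s19.png 2 22 -15.16 0.55
```

```bash
python3 - <<'E'
from h import *
def fit(name,p,q,z=148):
    v=cv2.imread(name).max(2).astype(float); P=[]
    for x in range(int(p[0])+2,int(q[0])-1):
        yc=p[1]+(q[1]-p[1])*(x-p[0])/(q[0]-p[0]); y0=int(yc-4); col=v[y0:y0+8,x]
        lo=col[:2].mean();hi=col[-2:].mean();m=(lo+hi)/2
        for i in range(7):
            if col[i]<=m<col[i+1]: P.append((x,y0+i+(m-col[i])/(col[i+1]-col[i])));break
    P=np.array(P); 
    for _ in range(3):
        c=np.polyfit(P[:,0],P[:,1],1); r=abs(P[:,1]-np.polyval(c,P[:,0])); P=P[r<max(.4,1.5*np.median(r))]
    a=onz('side',p[0],np.polyval(c,p[0]),z)[:2];b=onz('side',q[0],np.polyval(c,q[0]),z)[:2];d=b-a
    print(name,len(P),np.degrees(np.arctan2(d[1],d[0])).round(2),r.max().round(2))
fit('pics/s16.png',(339,230.5),(370,228))
fit('pics/s17.png',(339,228),(370,230))
fit('pics/s18.png',(340,224.5),(368,233.5))
fit('pics/s19.png',(341,224),(366,235))
E
```

```text
pics/s16.png 18 -0.78 0.24
pics/s17.png 21 -15.74 0.32
pics/s18.png 17 -37.61 0.44
pics/s19.png 13 -45.36 0.47
```

The wing measures -45.4° in the image, tracking the jaw at every step. The single ribs are at about -45.5°. I'll do one last check of the bystanders, then hand in.

```bash
python3 - <<'E'
from h import *
a=cv2.imread('pics/side0.png').astype(int);b=cv2.imread('pics/s19.png').astype(int)
m=(abs(a-b).max(2)>45).astype(np.uint8);m=cv2.morphologyEx(m,cv2.MORPH_OPEN,np.ones((3,3)))
n,l,s,c=cv2.connectedComponentsWithStats(m)
for i in range(1,n):
    if s[i,4]>40: print(s[i],c[i].round())
st()
cv2.imwrite('pics/s19f.png',b.astype(np.uint8))
E
```

```text
[   0    0   63  240 8136] [25. 99.]
[ 157    0  246   79 8482] [304.  34.]
[310   0  36  14 151] [328.   5.]
[341  97  30  26 494] [355. 108.]
[371  96  13  22 190] [378. 104.]
[340 113   6  11  50] [342. 119.]
[363 117  10   5  42] [367. 119.]
[ 332  140   50   83 2850] [357. 178.]
[ 239  183   39   41 1199] [257. 205.]
[331 221  15  20 171] [338. 232.]
[344 221  11   7  61] [350. 224.]
[358 222  20  13 170] [366. 228.]
[344 245  26   7  95] [357. 248.]
[ 350  333   31   96 1153] [363. 376.]
[ 46 363  17  31 211] [ 53. 379.]
[322 385   8  13  77] [325. 391.]
[  10  399   51   81 2703] [ 37. 446.]
[ 211  406  110   74 3923] [278. 454.]
[349 415   6  10  53] [351. 420.]
t 26.1 pos [599.4  -9.5 153.8] rot [180.    0.  134.4] jaw 44.368391777188975 F [4.8 3.1 1.2] M [ 0.57 -0.9   0.11] gap 13.1 j [ 0.44  0.44 -0.64  1.73  0.29  1.07  0.47]
```

View pics/s19.png

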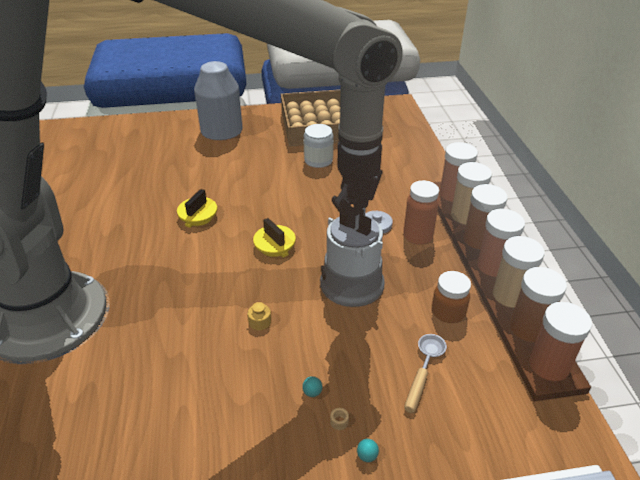

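All the bystanders are where they stood at the start; the image differences are the arm, shadows, the lid and the lime. The lid is held at half way, so I'm handing in.

```bash
python3 -c "
from cell import bot
print(bot.finish_job())"
```

```text
the job is handed in; nothing more can be done
None
```

The dried lime is in the grinder's cup, and the robot is still gripping the steel lid's wing with the lid turned clockwise to half way. I handed it in at about 26 s; no verdict was reported.

**Lime:** The first grasp closed above the ball and the second only pinched it above its equator. In the pictures the fingertips sat roughly level with the TCP, not 25 mm ahead of it as stated. I went lower in steps, got it on the third try and released it over the mouth. It was visible in the cup before the lid went on.

**Lid:** A picture taken over the mouth showed the lid about 2.5 mm off centre, so I corrected that before lowering. It went through the gaps without force and seated at TCP z 153.7 (153.5 predicted).

**Last checks:**
- **Angle:** The wing measured -45.4° in the image and -45.6° from the jaws, against about -45.5° for the single ribs.
- **Grip:** The gap was 13.1 mm. The wrist moment was about 0.1–0.17 N m, in line with the spring; side force was about 5–6 N.
- **Scene:** The side view showed the bystanders and look-alikes where they started.
- **Not confirmed:** I could not read the switch ring directly. The top view was mostly hidden by the arm, so the angle rests on the side camera and the robot's own pose.

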